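# Dispense a plinth block for a carving

## Task

A carved figure has been left standing on the outlet of the plinth dispenser: move it onto the low-rimmed square board and leave it standing there upright. Then push the dispenser's sprung slide all the way in so that one plinth block comes out, let the slide spring right back, and lay that block flat in the middle of the round stand. Do not tip the figure over, bring out only one block, and leave the tub, the small figure and the mallet where they are.

Things in the scene. Friction and masses are not known exactly. Their poses are not given: they have to be found in the camera images.
- dispenser: Wooden plinth dispenser, fixed. Origin: underside, below the tower's middle; z up. Level deck 110 (x) by 380 (y, -210 to +170) mm, its top at z 30 mm. A plywood tower (outside 72 x 112 mm, top at z 165 mm, open above) holds four blocks stacked flat. Through a gap 36 mm high in its +y wall the lowest block leaves along +y onto the outlet.
- ledge (a point): Middle of the outer (-y) edge, on the underside, of a ledge at the top of the tower's -y side: dispenser frame x 0, y -96, z 165 mm; 110 mm wide (x), 10 mm thick, overhanging the tower wall by 40 mm. Below it an upright tool cannot follow the slide all the way in; one leaning back (its body towards -y) 35 to 45 degrees can.
- outlet (a point): Point on the deck's top at the middle of the outlet (dispenser frame: x 0, y 107, z 30 mm): where the centre of a block comes to lie when fully pushed out.
- slide (a joint): Travel of the sprung slide, m: 0 = out (at rest), 0.126 = all the way in, moving along the dispenser's +y. The spring pushes it back, about 3 N at rest and 8.2 N when fully in.
- slide_face (a point): Centre of the outer (-y) face of the slide's upright wooden push plate, 64 mm wide (x), 52 high, 10 thick. Dispenser frame at rest: x 0, y -197, z 58 mm; fully in: y -71 mm (15 mm from the tower wall). Moves with the slide; axes as the dispenser's. Push it along +y.
- plinth0: The lowest block in the tower, the one that comes out: plain light wood, 56 (x) x 90 (y) x 28 (z) mm, 85 g. Origin: centre of its underside; lies square with the dispenser at the start. Once out, it stands with its near end 6 mm from the tower's wall.
- plinth1: The second block from below, the same size; it drops onto the deck when the slide springs back and must stay in the tower.
- figure: Carved wooden robed figure standing on the outlet, 171 mm tall, 0.2 kg. Origin: centre of its underside, z up. Square foot 60 x 60 x 16 mm; flat-sided torso 44 (x) by 36 (y) mm from 79 to 135 mm above the underside; head above.
- figure_grip (a point): Middle of the figure's torso, 110 mm above its underside: a good place to grip it from above.
- board: Low square wooden board with a rim, fixed: 170 x 170 mm, rim 8 mm thick and 18 mm high, inner floor 8 mm above its origin. Origin: centre of its underside.
- stand: Round dark steel carving stand, fixed: flat top 160 mm across, 45 mm above its origin. Origin: centre of its underside.
- tub: Bystander: open white plastic tub, 116 mm across, 55 mm high. Origin: centre of its underside.
- figure_small: Bystander: smaller light-wood figure, 137 mm tall. Origin: centre of its underside.
- mallet: Bystander: turned wooden carver's mallet standing on its head, 84 mm across, 195 mm tall. Origin: centre of its underside.
There are look-alikes about, which are no part of the job. Leave any yellow look-alike of the stand alone.

How it is judged:
On the way, in this order (a step that is already met when the one before it is completed fails the run):
1. the figure stands upright on the board inside its rim, let go (x of figure in the frame of board between -0.05 and 0.05 m and y of figure in the frame of board between -0.05 and 0.05 m and z of figure in the frame of board below 0.014 m and angle between figure's own z axis and vertical below 0.1 rad and contact force between the fingers and figure below 0.1 N and linear speed of figure below 0.03 m/s), for 0.2 s.
2. the slide is pushed all the way in (to the last 6 mm) (value of joint slide above 0.12 m), for 0.1 s.
3. the slide has sprung back out and the block lies on the outlet, out of the tower (value of joint slide below 0.01 m and distance between plinth0 and outlet below 0.03 m), for 0.1 s.
At the end, for the whole second after the job is handed in: The block lies flat (4.5 deg) and at rest on the stand, centre within 30 mm of the stand's centre; the figure stands upright (6 deg) on the board's floor, within 50 mm of its centre along both board axes; the slide is back out (within 10 mm), the next block still in the tower (horizontal distance between plinth0 and stand below 0.03 m and z of plinth0 in the frame of stand between 0.041 and 0.05 m and angle between plinth0's own z axis and vertical below 0.08 rad and linear speed of each of plinth0, figure below 0.02 m/s and x of figure in the frame of board between -0.05 and 0.05 m and y of figure in the frame of board between -0.05 and 0.05 m and z of figure in the frame of board below 0.014 m and angle between figure's own z axis and vertical below 0.1 rad and value of joint slide below 0.01 m and y of plinth1 in the frame of dispenser below 0.02 m); the robot touches nothing.
It fails at once if the figure is tipped more than 40 degrees (angle between figure's own z axis and vertical above 0.7 rad).
It fails at once if a second block is brought out (y of plinth1 in the frame of dispenser above 0.04 m).
It fails at once if the tub is moved by more than 30 mm (distance of tub from where it was at the start of the episode above 0.03 m).
It fails at once if the small figure is moved by more than 30 mm (distance of figure_small from where it was at the start of the episode above 0.03 m).
It fails at once if the mallet is moved by more than 30 mm (distance of mallet from where it was at the start of the episode above 0.03 m).
It also fails if it takes over 72 s, if anything falls off the work surface, if the arm or the gripper's body presses on something with over 40 N, if the wrist force passes 120 N, or if a joint passes its speed limit or range.

## Robot

A 6-joint arm with a two-finger parallel gripper is mounted at the origin on the work surface. World frame = base frame: x ahead of the robot, y to its left, z up, the work surface at z = 0. Lengths are in m, angles in rad, forces in N, time in s.
With the tool pointing down it reaches from about 0.25 to 0.775 m from the base axis. Payload 4 kg.
Tool frame: the origin (TCP) lies on the centre line of the jaws, within the pads' length; the fingertips stand 14 mm ahead of it and the grasp point (between the pads) lies 5 mm behind it (robot.tcp_to_tips is the distance from the TCP to the fingertips, in m); z points along the fingers, y is the line along which they close (so a half turn about z gives the same grasp; the last joint's range is limited). The gripper opens to 94 mm and grips with 3 to 60 N. Pads are 16 mm wide; open, the fingers measure 119 mm over their backs; the gripper's body (75 mm by 177 mm) begins 78 mm behind the grasp point.
Start: joints at [1.079, 0.087, 1.371, -0, 1.684, -0.103], TCP at [0.209, 0.509, 0.194] pointing down, gripper open.
Joint ranges: [-3.1, 3.1], [-0.76, 2.03], [0.27, 2.55], [-1.08, 4.22], [0.17, 2.65], [-2.57, 2.57]. Speed limits (rad/s): [2.79, 2.79, 3.14, 3.14, 3.14, 3.14].

## Interface

Orientations are given as [roll, pitch, yaw] about the fixed x, y, z axes, in that order (R = Rz(yaw) Ry(pitch) Rx(roll)).
In Python, from bench import robot gives the robot as it stands.
- The arm moves only by the tool carry_out, never from a script. Its argument "increments" is a list of rows, each a list of 3 entries, a list of its own where there are three numbers: the closure in counts, from 0 (fully open) to 255 (shut), then the shift along the tool's x, y, z in mm, then the turn about the tool's z in degrees. In form: [[fingers, [dx, dy, dz], twist], ...]. A call has 1 to 8 rows; each row shifts and turns the commanded pose from where the row before left it, along the tool's axes as they then stand; what a row does not reach is not made up. A row lasts 1/10 s, in which the tool goes at most 50 mm and 8.59 degrees, less where a joint would pass 70% of its speed; a pose out of reach is approached as far as the arm can. A call with a gripper value outside its range is refused whole. The fingers move at their own pace and stop on an object; the grip force is fixed at half the most. Time passes only in rows, so rows that do not move let the fingers close. It gives the time, the measured TCP pose, the force, the opening and the grip force at its end, in the units of the state.
- robot.get_obs(): the state, without advancing time (a new reading comes with each control period).
- robot.snapshot(name): name is "scene" or "side" or "wrist"; returns the picture (420x560x3 uint8, blue, green, red); there is no depth.
- robot.get_calibration(name): a dict with "vfov" (degrees; the focal length in pixels is half the picture's height over the tangent of half this angle, whatever the lens; pixels are square), "cx", "cy" (the principal point, pixels), "T" (4x4, takes a point from camera to world coordinates). Camera axes: x right, y down, z forward; pixel columns grow to the right and rows downward; lengths in m; the calibration is good to about 2 mm. A picture is of the moment at which its call begins: read the wrist's pose just before it. get_calibration takes no time and is no camera call; for the wrist camera it gives the pose at the moment of the call.
- robot.close_job(): hands the job in; it is judged then, once.
The state is a dict: "time": time; "joint_positions": joint angles; "qvel": joint speeds; "joint_torque": joint torques, N m; "tool_pos": TCP position; "ee_rot": TCP orientation; "wrist_force": force on the tool from outside, world axes, zero at the start; "wrist_torque": the same for the moment, N m; "width": finger opening in m; "finger_force": force on a finger pad.
Only numpy, scipy, OpenCV 4.12 (cv2) and the standard library are available. Lean on these libraries where they do the work, as an engineer would, in place of code of your own. Each camera call takes 0.05 s, during which the arm holds its last target. There are 200 camera calls.

## Working session

There is one attempt and no reset: what is moved stays moved. The work goes in short steps, Python scripts to look and compute and a tool call to move; the robot and the scene stay as the last step left them, time stands still between calls to the robot, and variables do not carry over. Pictures are saved under pics/ and viewed, at most 10 in all, crops included, and the job is handed in when it is done.

Besides the shell and the picture viewer there is one more tool, called as name(argument=value, ...), one argument or row to a line, values as JSON. carry_out: Moves the arm, as the interface text tells. Its arguments: {"type":"object","properties":{"increments":{"type":"array","items":{"type":"array"}}},"required":["increments"]}

```bash
ls; mkdir -p pics
python3 - <<'E'
from bench import robot
import cv2,numpy as np
for n in ("scene","side"):
    im=robot.snapshot(n); cv2.imwrite(f"pics/{n}0.png",im)
    c=robot.get_calibration(n); print(n,c["vfov"],c["cx"],c["cy"]); print(np.round(c["T"],3))
    print({k:v for k,v in c.items() if k not in("T","vfov","cx","cy")})
print(robot.get_obs())
E
```

```text
pics
scene 53.60408923439743 277.79115525770004 209.98995678588923
[[ 0.65   0.545 -0.53   1.259]
 [ 0.76  -0.452  0.467 -0.554]
 [ 0.015 -0.706 -0.708  0.941]
 [ 0.     0.     0.     1.   ]]
{}
side 42.90330412525438 283.74260446713544 208.02072673571698
[[ 0.778 -0.368  0.509 -0.018]
 [-0.628 -0.444  0.64  -0.799]
 [-0.01  -0.817 -0.576  0.891]
 [ 0.     0.     0.     1.   ]]
{}
{'time': 0.1, 'joint_positions': array([ 1.07892458e+00,  8.78724949e-02,  1.37205916e+00, -1.27347808e-05,
        1.68357333e+00, -1.03120952e-01]), 'qvel': array([-0.00131898, -0.00280875, -0.00379289, -0.00037038, -0.00105158,
       -0.00163476]), 'joint_torque': array([ 1.76159687e-03, -3.41250157e+01, -3.03303552e+01,  7.18873227e-02,
        3.03488981e-02, -1.07241178e-04]), 'tool_pos': array([0.208253  , 0.50851584, 0.19304823]), 'ee_rot': array([-3.13968918e+00, -1.84262264e-04,  2.75284026e+00]), 'wrist_force': array([ 0.0601962 , -0.55369824, -0.26401352]), 'wrist_torque': array([ 0.01796065, -0.00748536, -0.02466465]), 'finger_force': 0.0, 'width': 0.09404729926457317}
```

View pics/scene0.png

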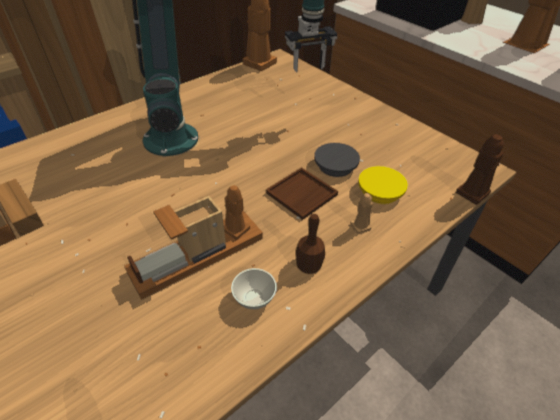

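View pics/side0.png

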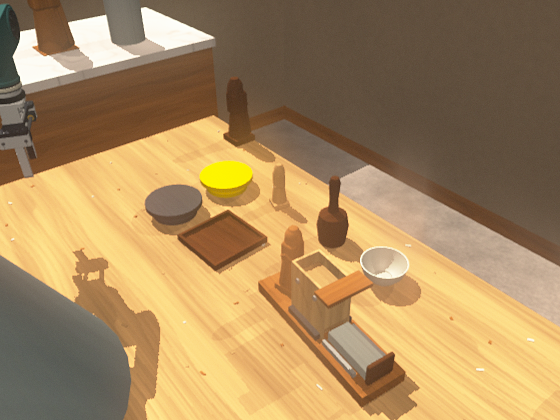

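Scene view: the tower is at about (195,230), with the figure on the outlet at (234,212). The board is at (302,192), the dark stand at (337,160), the yellow look-alike at (383,184), the small figure at (364,212), the mallet at (311,250) and the tub at (253,288). There are three figures: (260,35), (485,170) and (234,212). Only the one at (234,212) stands on the outlet. I'll confirm this in enlarged crops.

```bash
cat > h.py <<'E'
import numpy as np,cv2
from bench import robot
def ray(n,uv,c=None):
    c=c or robot.get_calibration(n); f=210/np.tan(np.radians(c["vfov"]/2)); T=np.array(c["T"])
    d=T[:3,:3]@np.array([(uv[0]-c["cx"])/f,(uv[1]-c["cy"])/f,1]); return T[:3,3],d/np.linalg.norm(d)
def plane(n,uv,z,c=None):
    o,d=ray(n,uv,c); return o+d*(z-o[2])/d[2]
def proj(n,p,c=None):
    c=c or robot.get_calibration(n); f=210/np.tan(np.radians(c["vfov"]/2)); q=np.linalg.inv(c["T"])@np.append(p,1)
    return q[:2]/q[2]*f+[c["cx"],c["cy"]]
E
python3 - <<'E'
from h import *
a=cv2.imread("pics/scene0.png")[130:320,110:420]; b=cv2.imread("pics/side0.png")[150:395,140:420]
cv2.imwrite("pics/sc.png",cv2.resize(a,None,fx=2.5,fy=2.5,interpolation=cv2.INTER_CUBIC))
cv2.imwrite("pics/sd.png",cv2.resize(b,None,fx=2.4,fy=2.4,interpolation=cv2.INTER_CUBIC))
E
```

```text
(no output)
```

View pics/sc.png

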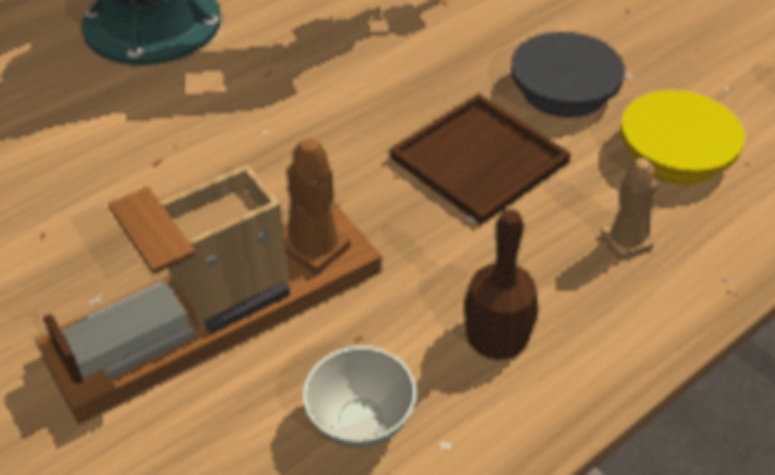

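View pics/sd.png

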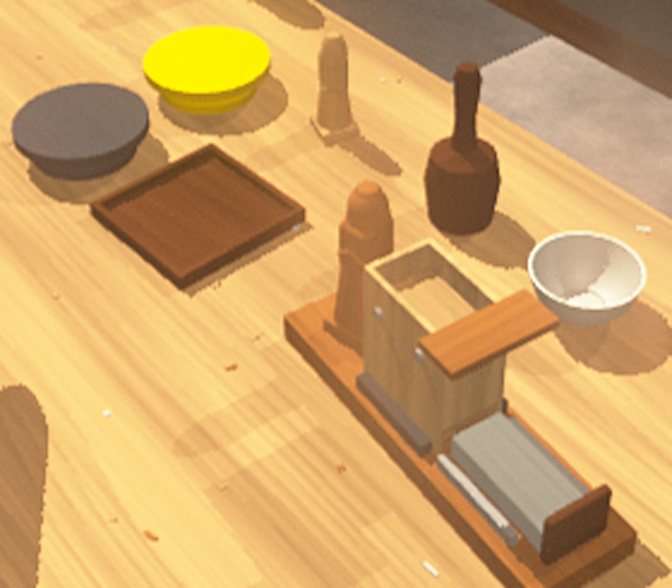

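The crops confirm it. The figure stands on the outlet beside the tower, and the dark stand is separate from the yellow one. The slide's push plate is at the left in the scene view and at the lower right in the side view. Now I'll measure.

Run:
```python
from h import *
S=lambda u,v:(110+u/2.5,130+v/2.5)
D=lambda u,v:(140+u/2.4,150+v/2.4)
cs=robot.get_calibration("scene");cd=robot.get_calibration("side")
s=lambda u,v,z:plane("scene",S(u,v),z,cs)[:2]; d=lambda u,v,z:plane("side",D(u,v),z,cd)[:2]
np.set_printoptions(precision=4,suppress=True)
A=s(380,260,.03);B=s(38,342,.03);C=s(80,403,.03);E=d(285,318,.03);F=d(636,535,.03)
print("deck",A,B,C,E,F,"len",np.linalg.norm(A-C),np.linalg.norm(B-C),np.linalg.norm(E-A),np.linalg.norm(F-A),"F-C",F-C)
# known frame coords: A(x?,170) C(-210)
y=(A-C)/np.linalg.norm(A-C);x=np.array([y[1],-y[0]])
# fit rigid
P=np.array([A,B,C,E,F]);Q=np.array([[.055,.170],[-.055,-.21],[.055,-.21],[-.055,.17],[.055,-.21]])
pm,qm=P.mean(0),Q.mean(0);H=(Q-qm).T@(P-pm);U,_,V=np.linalg.svd(H);R=V.T@U.T
t=pm-R@qm;print("det",np.linalg.det(R),"yaw",np.degrees(np.arctan2(R[1,0],R[0,0])),"t",t,"res",(P-(Q@R.T+t))*1000)
loc=lambda p:R.T@(p-t)
print("outlet",R@[0,.107]+t,"face",R@[0,-.197]+t)
# tower top corners
for p in [s(165,200,.165),s(248,168,.165),s(283,205,.165),d(365,265,.165),d(432,242,.165)]:print("tower",loc(p))
for p in [s(150,187,.175),s(110,203,.175),s(155,270,.175),d(455,374,.175),d(558,323,.175)]:print("ledge",loc(p))
# board rim corners z .018
b1=np.array([s(480,96,.018),s(570,156,.018),s(483,220,.018),s(390,154,.018)]);b2=np.array([d(210,146,.018),d(305,212,.018),d(183,285,.018),d(92,211,.018)])
print("board",b1,b2,b1.mean(0),b2.mean(0),[np.linalg.norm(b1[i]-b1[i-1]) for i in range(4)],[np.linalg.norm(b2[i]-b2[i-1]) for i in range(4)])
# ellipse of stand
for n,c,sl in (("scene",cs,(300,380,140,185)),("side",cd,(140,208,182,235))):
    im=cv2.imread(f"pics/{n}0.png");x0,x1,y0,y1=sl;hsv=cv2.cvtColor(im,cv2.COLOR_BGR2HSV)
    m=np.zeros(im.shape[:2],np.uint8);m[y0:y1,x0:x1]=((hsv[...,1]<90)&(hsv[...,2]<130))[y0:y1,x0:x1]*255
    ct=max(cv2.findContours(m,0,1)[0],key=cv2.contourArea);print(n,"stand bbox",cv2.boundingRect(ct))
L,Rr,T=s(511,68,.045),s(624,70,.045),s(566,34,.045);print("stand scene",(L+Rr)/2,np.linalg.norm(L-Rr),T)
L2,R2,T2,B2=d(13,128,.045),d(149,122,.045),d(85,84,.045),d(75,163,.045);print("stand side",(L2+R2)/2,np.linalg.norm(L2-R2),(T2+B2)/2,np.linalg.norm(T2-B2))
# figure head top z=.201, foot corner
print("fig head",loc(s(310,141,.2)),loc(d(368,184,.2)), "foot",loc(s(318,268,.03)),loc(s(350,241,.03)),loc(d(327,322,.046)))
print("mallet",s(498,335,.02),d(462,215,.02),"small",s(628,235,.016),"tub",s(360,390,.04),d(585,285,.04))
```

```text
deck [ 0.6225 -0.0534] [ 0.4781 -0.4123] [ 0.578  -0.4146] [ 0.507  -0.0411] [ 0.5742 -0.4256] len 0.3639410664224164 0.09985857251733149 0.11620724691950994 0.3752717950335669 F-C [-0.0038 -0.0109]
det 1.0000000000000002 yaw -6.004672406547102 t [ 0.5471 -0.2106] res [[ 2.9823 -6.1641]
 [ 7.7017  1.3548]
 [-1.8629 10.5527]
 [-3.1739 -5.3544]
 [-5.6471 -0.389 ]]
outlet [ 0.5583 -0.1042] face [ 0.5265 -0.4065]
tower [-0.0356 -0.0414]
tower [-0.0311  0.0538]
tower [0.0393 0.0577]
tower [-0.0357  0.0565]
tower [0.0306 0.0496]
ledge [-0.052  -0.0492]
ledge [-0.0529 -0.0932]
ledge [ 0.0573 -0.093 ]
ledge [-0.055  -0.0976]
ledge [ 0.0479 -0.0979]
board [[0.4658 0.2526]
 [0.6319 0.2597]
 [0.6441 0.0921]
 [0.4782 0.08  ]] [[0.6213 0.2604]
 [0.6317 0.0904]
 [0.4632 0.0747]
 [0.4524 0.2408]] [0.555  0.1711] [0.5422 0.1666] [np.float64(0.1730077507433208), np.float64(0.1662255822144555), np.float64(0.16807575688911006), np.float64(0.16632118600669438)] [np.float64(0.1700101973633209), np.float64(0.17035100284499702), np.float64(0.16924783094738863), np.float64(0.1664710799617838)]
scene stand bbox (315, 143, 45, 34)
side stand bbox (159, 201, 42, 16)
stand scene [0.5234 0.3639] 0.15801437451278982 [0.4648 0.4219]
stand side [0.5093 0.359 ] 0.15752186919371874 [0.5118 0.3656] 0.1643666703256647
fig head [0.0031 0.1139] [0.0049 0.1127] foot [0.0291 0.0977] [0.0135 0.151 ] [-0.0353  0.1225]
mallet [ 0.7856 -0.0172] [ 0.7585 -0.0245] small [0.7746 0.2126] tub [ 0.7559 -0.1878] [ 0.7584 -0.2007]
```

```bash
cat >> h.py <<'E'
from scipy.spatial.transform import Rotation as Ro
np.set_printoptions(precision=4,suppress=True)
def go(p,yaw=None):
    o=robot.get_obs();R=Ro.from_euler("xyz",o["ee_rot"]).as_matrix();d=np.array(p)-o["tool_pos"]
    print("t",round(o["time"],2),"tcp",o["tool_pos"],"rot",np.degrees(o["ee_rot"]),"shift mm",np.round(R.T@d*1000,1))
    if yaw is not None: print("twist",(np.degrees(o["ee_rot"][2])-yaw+180)%360-180)
    return o
E
python3 - <<'E'
from h import *
c=robot.get_calibration("wrist");print(c["vfov"],c["cx"],c["cy"]);o=go((.55,-.1,.33),84)
print(np.array(c["T"])); R=Ro.from_euler("xyz",o["ee_rot"]).as_matrix()
print("cam in tool",R.T@(np.array(c["T"])[:3,3]-o["tool_pos"]),"\n",R.T@np.array(c["T"])[:3,:3])
print(plane("scene",(260,66),0))
E
```

```text
68.79880465782209 283.8791322372189 211.36376433768334
t 0.1 tcp [0.2083 0.5085 0.193 ] rot [-179.8909   -0.0106  157.7261] shift mm [-546.9 -433.8 -136.2]
twist 73.7261287761198
[[ 0.3785  0.8889  0.258   0.1325]
 [ 0.9256 -0.3631 -0.107   0.5397]
 [-0.0014  0.2793 -0.9602  0.3841]
 [ 0.      0.      0.      1.    ]]
cam in tool [ 0.0819 -0.0003 -0.191 ] 
 [[ 0.0006 -0.9602 -0.2794]
 [ 1.      0.0004  0.0006]
 [-0.0005 -0.2794  0.9602]]
[-0.2554  0.6439  0.    ]
```

carry_out(
  increments=[
    [0, [0, 0, -45], 0],
    [0, [-36, -27, -15], 5],
    [0, [-36, -24, -10], 0],
    [0, [-38, -26, -10], 0],
    [0, [-38, -26, -10], 0],
    [0, [-38, -26, -10], 0],
    [0, [-38, -26, -10], 0],
    [0, [-38, -26, -10], 0],
  ],
)

```text
time: 0.9
tool_pos: [0.3621, 0.2281, 0.3141]
ee_rot: [-3.141, -0.0, 2.666]
wrist_force: [0.9, -0.9, -0.1]
width: 0.0943
finger_force: 0.0
```

```bash
python3 -c "
from h import *
go((.55,-.06,.34),84)"
```

```text
t 0.9 tcp [0.3621 0.2281 0.3141] rot [-179.9911   -0.0123  152.7476] shift mm [-299.  -170.1  -25.9]
twist 68.74757012341703
```

carry_out(
  increments=[
    [0, [-42, -24, -4], 0],
    [0, [-42, -24, -4], 0],
    [0, [-42, -24, -4], 0],
    [0, [-42, -24, -4], 0],
    [0, [-42, -24, -4], 0],
    [0, [-42, -24, -4], 0],
    [0, [-42, -24, -2], 0],
    [0, [0, 0, 0], 8.5],
  ],
)

```text
time: 1.7
tool_pos: [0.5481, -0.0592, 0.3367]
ee_rot: [-3.138, -0.003, 2.507]
wrist_force: [-1.1, -0.3, -0.5]
width: 0.0943
finger_force: 0.0
```

carry_out(
  increments=[
    [0, [0, 0, 0], 8.5],
    [0, [0, 0, 0], 8.5],
    [0, [0, 0, 0], 8.5],
    [0, [0, 0, 0], 8.5],
    [0, [0, 0, 0], 8.5],
    [0, [0, 0, 0], 8.5],
    [0, [0, 0, 0], 8.5],
    [0, [0, 0, 0], 0],
  ],
)

```text
time: 2.5
tool_pos: [0.5461, -0.0541, 0.3395]
ee_rot: [-3.14, -0.0, 1.479]
wrist_force: [0.1, 0.1, 0.7]
width: 0.0941
finger_force: 0.0
```

```bash
python3 -c "
from h import *
o=go((.55,-.06,.34),84)
c=robot.get_calibration('wrist');np.save('w1.npy',c)
cv2.imwrite('pics/w1.png',robot.snapshot('wrist'))"
```

```text
t 2.5 tcp [ 0.5461 -0.0541  0.3395] rot [-179.9351   -0.0129   84.7406] shift mm [-5.5  4.5 -0.5]
twist 0.7406141263966504
```

View pics/w1.png

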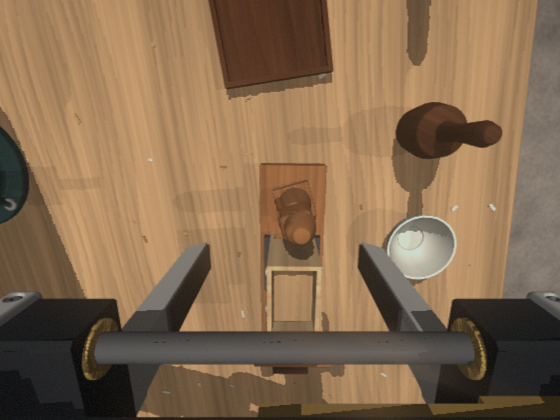

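The wrist view shows the deck's +y end corners at about (261,164) and (326,164). The figure's head is at (300,232), its foot is near (290,190) and turned slightly, and the board corners are at (229,88) and (332,71). I'll take an enlarged crop for exact pixels.

```bash
python3 -c "
from h import *
a=cv2.imread('pics/w1.png')[60:340,200:350]
cv2.imwrite('pics/w1c.png',cv2.resize(a[90:240,40:150],None,fx=4,fy=4,interpolation=cv2.INTER_CUBIC))"
```

```text
(no output)
```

View pics/w1c.png

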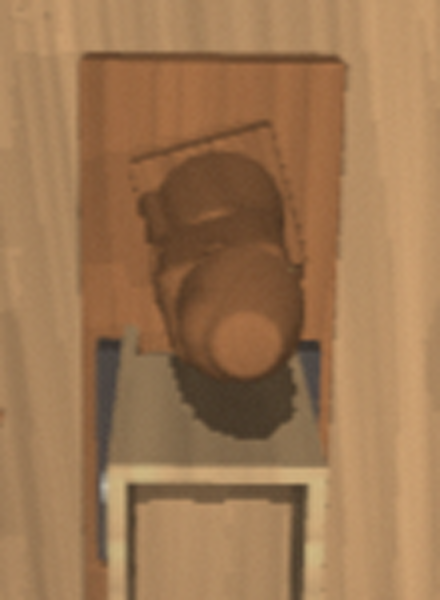

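```bash
python3 -c "
from h import *
c=np.load('w1.npy',allow_pickle=True).item()
W=lambda u,v,z:plane('wrist',(240+u/4,150+v/4),z,c)[:2]
g=lambda a,b:(np.linalg.norm(b-a),np.degrees(np.arctan2(*(b-a)[::-1])))
a,b=W(80,60,.03),W(345,62,.03);print('deck end',a,b,g(a,b))
a,b=W(106,468,.165),W(328,468,.165);print('tower edge',a,b,(a+b)/2,g(a,b))
p,q,r=W(130,160,.046),W(268,121,.046),W(302,262,.046);print('foot',p,q,r,g(p,q),g(r,q),'ctr',(p+r)/2)
print('head',W(245,342,.201))
w=lambda u,v:plane('wrist',(u,v),.018,c)[:2]
a,b=w(229,88),w(332,71);print('board -y edge',a,b,g(a,b))
"
```

```text
deck end [ 0.5082 -0.0358] [ 0.6155 -0.0464] (np.float64(0.10786771443627655), np.float64(-5.653362451262711))
tower edge [ 0.5138 -0.1521] [ 0.5862 -0.1587] [ 0.55   -0.1554] (np.float64(0.07268168063550177), np.float64(-5.211338242222055))
foot [ 0.5252 -0.0756] [ 0.5817 -0.0648] [ 0.5915 -0.1248] (np.float64(0.057527596293015265), np.float64(10.822868922602083)) (np.float64(0.06081272482168791), np.float64(99.31587994778198)) ctr [ 0.5583 -0.1002]
head [ 0.5615 -0.0987]
board -y edge [0.4725 0.086 ] [0.6334 0.0957] (np.float64(0.1612719956537531), np.float64(3.4541054444298984))
```

carry_out(
  increments=[
    [0, [0, 0, 0], -7.6],
    [0, [0, 0, 0], -7.6],
    [0, [0, 0, 0], 0],
  ],
)

```text
time: 2.85
tool_pos: [0.5461, -0.0542, 0.3398]
ee_rot: [-3.141, -0.0, 1.746]
wrist_force: [0.4, 0.1, 0.8]
width: 0.0941
finger_force: 0.0
```

```bash
python3 -c "
from h import *
go((.5595,-.0998,.135),100)"
```

```text
t 2.85 tcp [ 0.5461 -0.0542  0.3398] rot [-179.973    -0.0173  100.0554] shift mm [-47.3   5.3 204.8]
twist 0.055423049860507945
```

carry_out(
  increments=[
    [0, [-47, 5, 0], 0],
    [0, [0, 0, 35], 0],
    [0, [0, 0, 40], 0],
    [0, [0, 0, 40], 0],
    [0, [0, 0, 40], 0],
    [0, [0, 0, 30], 0],
    [0, [0, 0, 20], 0],
    [0, [0, 0, 0], 0],
  ],
)

```text
time: 3.65
tool_pos: [0.5566, -0.0989, 0.1307]
ee_rot: [-3.134, -0.004, 1.743]
wrist_force: [-0.3, -0.3, -0.6]
width: 0.0937
finger_force: 0.0
```

carry_out(
  increments=[
    [120, [0, 0, 0], 0],
    [160, [0, 0, 0], 0],
    [160, [0, 0, 0], 0],
    [160, [0, 0, 0], 0],
    [160, [0, 0, 0], 0],
  ],
)

```text
time: 4.15
tool_pos: [0.5596, -0.0997, 0.1359]
ee_rot: [3.14, 0.001, 1.744]
wrist_force: [-0.1, 0.2, 0.1]
width: 0.0574
finger_force: 0.0
```

carry_out(
  increments=[
    [190, [0, 0, 0], 0],
    [190, [0, 0, 0], 0],
    [190, [0, 0, 0], 0],
    [190, [0, 0, 0], 0],
  ],
)

```text
time: 4.55
tool_pos: [0.5592, -0.0996, 0.1352]
ee_rot: [3.141, 0.0, 1.744]
wrist_force: [-0.8, 0.4, 1.3]
width: 0.0437
finger_force: 30.0
```

carry_out(
  increments=[
    [190, [0, 0, -10], 0],
    [190, [0, 0, -25], 0],
    [190, [0, 0, -25], 0],
    [190, [10, 1, 0], 0],
    [190, [20, 3, 0], 0],
    [190, [30, 4, 0], 0],
    [190, [35, 5, 0], 0],
    [190, [35, 5, 0], 0],
  ],
)

```text
time: 5.35
tool_pos: [0.5535, 0.0334, 0.1932]
ee_rot: [-3.139, -0.001, 1.744]
wrist_force: [-0.3, -0.5, -1.8]
width: 0.0435
finger_force: 30.0
```

carry_out(
  increments=[
    [190, [35, 5, 0], 0],
    [190, [35, 5, 0], 0],
    [190, [30, 4, 0], 0],
    [190, [25, 3, 0], 0],
    [190, [15, 1, 0], 0],
    [190, [0, 0, 0], 0],
    [190, [0, 0, 0], 0],
  ],
)

```text
time: 6.05
tool_pos: [0.5478, 0.172, 0.1944]
ee_rot: [-3.14, 0.001, 1.744]
wrist_force: [-0.4, -0.5, -2.1]
width: 0.0437
finger_force: 30.0
```

```bash
python3 -c "
from h import *
go((.548,.173,.1137),100)
cv2.imwrite('pics/b1.png',cv2.resize(robot.snapshot('scene')[60:270,180:460],None,fx=2.5,fy=2.5))"
```

```text
t 6.05 tcp [0.5478 0.172  0.1944] rot [-179.9286    0.0557   99.9295] shift mm [ 1.   0.4 80.7]
twist -0.07053109571074856
```

View pics/b1.png

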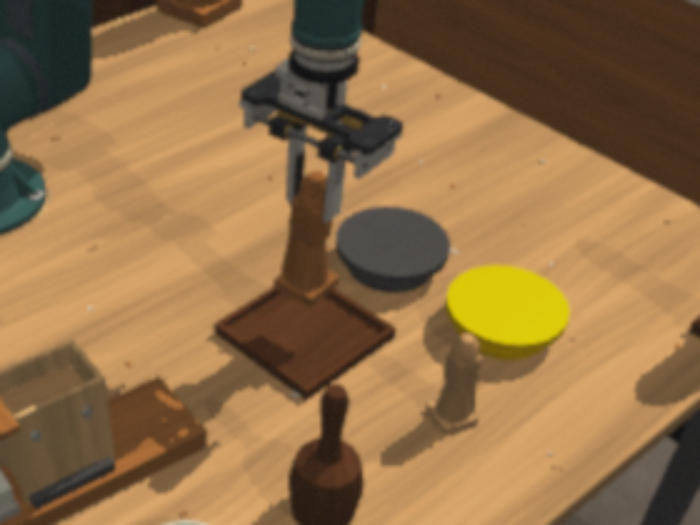

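The figure hangs upright about 85 mm above the board, with its foot at about (305,280) in this crop, over the board's middle. I'm lowering it now.

carry_out(
  increments=[
    [190, [0, 0, 25], 0],
    [190, [0, 0, 25], 0],
    [190, [0, 0, 15], 0],
    [190, [0, 0, 8], 0],
    [190, [0, 0, 0], 0],
    [190, [0, 0, 4], 0],
    [190, [0, 0, 2], 0],
    [190, [0, 0, 0], 0],
  ],
)

```text
time: 6.9
tool_pos: [0.5485, 0.1727, 0.1167]
ee_rot: [3.14, -0.0, 1.744]
wrist_force: [-0.6, -0.3, -3.0]
width: 0.0436
finger_force: 30.0
```

carry_out(
  increments=[
    [190, [0, 0, 2], 0],
    [190, [0, 0, 2], 0],
    [190, [0, 0, 1], 0],
    [190, [0, 0, 0], 0],
  ],
)

```text
time: 7.3
tool_pos: [0.5484, 0.1727, 0.1131]
ee_rot: [3.14, -0.0, 1.744]
wrist_force: [-1.8, -1.0, 5.0]
width: 0.0437
finger_force: 30.0
```

carry_out(
  increments=[
    [150, [0, 0, 0], 0],
    [80, [0, 0, 0], 0],
    [0, [0, 0, 0], 0],
    [0, [0, 0, 0], 0],
    [0, [0, 0, 0], 0],
    [0, [0, 0, 0], 0],
    [0, [0, 0, 0], 0],
  ],
)

```text
time: 8.0
tool_pos: [0.5481, 0.1726, 0.1109]
ee_rot: [-3.141, -0.0, 1.744]
wrist_force: [-0.1, -0.3, 0.2]
width: 0.0881
finger_force: 0.0
```

carry_out(
  increments=[
    [0, [0, 0, -20], 0],
    [0, [0, 0, -40], 0],
    [0, [0, 0, -45], 0],
    [0, [0, 0, -45], 0],
    [0, [0, 0, -45], 0],
    [0, [0, 0, 0], 0],
  ],
)

```text
time: 8.6
tool_pos: [0.5504, 0.1731, 0.3149]
ee_rot: [3.126, -0.001, 1.744]
wrist_force: [0.8, -1.0, 0.7]
width: 0.0943
finger_force: 0.0
```

```bash
python3 -c "
from h import *
o=go((.1,.6,.4),100);print(o['joint_positions'])
c=robot.get_calibration('wrist');np.save('w2.npy',c)
cv2.imwrite('pics/w2.png',robot.snapshot('wrist'))"
```

```text
t 8.6 tcp [0.5504 0.1731 0.3149] rot [179.1291  -0.0376  99.9278] shift mm [ 498.2 -368.7  -90.4]
twist -0.07216305737534867
[0.2063 0.1456 1.0687 0.0002 1.9121 0.0331]
```

View pics/w2.png

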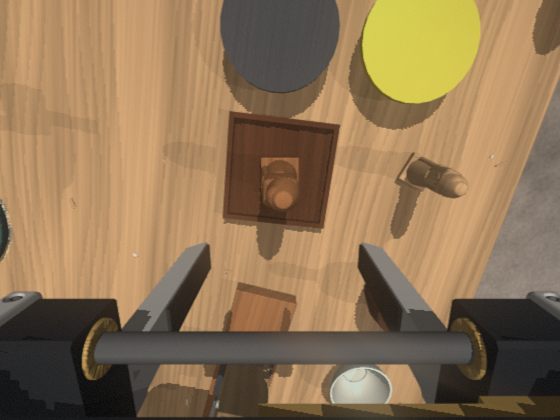

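The figure stands upright at the middle of the board, with its foot at about (281,170) inside the rim (225–338, 112–228). The dark stand's top runs from (221,30) to (339,30), with its lowest edge at (280,91). I'll work out the stand's centre and check free space on the +y side.

```bash
python3 -c "
from h import *
from scipy.optimize import least_squares as ls
c=np.load('w2.npy',allow_pickle=True).item()
im=cv2.imread('pics/w2.png');h=cv2.cvtColor(im,cv2.COLOR_BGR2HSV)
m=((h[...,1]<70)&(h[...,2]<110)).astype(np.uint8)*255; m[100:]=0;m[:,:200]=0;m[:,350:]=0
ct=max(cv2.findContours(m,0,1)[0],key=cv2.contourArea)[:,0];print(cv2.boundingRect(ct))
P=np.array([plane('wrist',p,.045,c)[:2] for p in ct if p[1]>2])
f=ls(lambda q:np.linalg.norm(P-q[:2],axis=1)-.08,[.5,.36],loss='soft_l1',f_scale=.002);print('stand',f.x,f.cost,len(P))
Q=np.array([plane('wrist',p,.018,c)[:2] for p in [(231,112),(339,125),(325,228),(223,216)]]);print('board',Q.mean(0),np.linalg.norm(Q[0]-Q[2]))
for p in [(335,5),(400,40),(512,178),(300,52)]: print(p,plane('scene',p,0),plane('scene',p,.1))
"
```

```text
(221, 0, 119, 93)
stand [0.5134 0.3731] 0.0001440043407298761 223
board [0.5473 0.177 ] 0.23861174655519396
(335, 5) [-0.6074  1.535   0.    ] [-0.4091  1.3129  0.1   ]
(400, 40) [-0.016   1.4305  0.    ] [0.1195 1.2196 0.1   ]
(512, 178) [0.9581 0.8018 0.    ] [0.9901 0.6577 0.1   ]
(300, 52) [-0.2477  0.9022  0.    ] [-0.0876  0.7474  0.1   ]
```

carry_out(
  increments=[
    [0, [10, -10, -20], 0],
    [0, [30, -25, -25], 0],
    [0, [35, -30, -15], 0],
    [0, [35, -30, -15], 0],
    [0, [35, -30, -15], 0],
    [0, [35, -30, 0], 0],
    [0, [35, -30, 0], 0],
    [0, [35, -30, 0], 0],
  ],
)

```text
time: 9.45
tool_pos: [0.2916, 0.3825, 0.3943]
ee_rot: [-3.14, 0.001, 1.744]
wrist_force: [1.3, 0.2, 0.7]
width: 0.0941
finger_force: 0.0
```

carry_out(
  increments=[
    [0, [35, -30, -7], 0],
    [0, [35, -30, -7], 0],
    [0, [35, -30, -7], 0],
    [0, [35, -30, -7], 0],
    [0, [35, -30, -7], 0],
    [0, [35, -30, -7], 0],
    [0, [35, -30, -7], 0],
    [0, [35, -30, -7], 0],
  ],
)

```text
time: 10.25
tool_pos: [0.0069, 0.6171, 0.4504]
ee_rot: [-3.141, 0.003, 1.744]
wrist_force: [0.6, 1.2, 0.4]
width: 0.0942
finger_force: 0.0
```

carry_out(
  increments=[
    [0, [0, 0, 0], 7.8],
    [0, [0, 0, 0], 7.8],
    [0, [0, 0, 0], 0],
    [255, [0, 0, 0], 0],
  ],
)

```text
time: 10.65
tool_pos: [0.0086, 0.6163, 0.4508]
ee_rot: [-3.142, 0.002, 1.475]
wrist_force: [0.0, -0.1, -0.7]
width: 0.0891
finger_force: 0.0
```

```bash
python3 -c "
from h import *
o=go((0,.75,.45),84.4);print(np.degrees(o['joint_positions']))"
```

```text
t 10.65 tcp [0.0086 0.6163 0.4508] rot [-179.9997    0.1282   84.4832] shift mm [132.3 -21.5   0.5]
twist 0.08323706191532665
[ 83.9277  21.7598  28.3538  -0.0012 130.0145  89.4437]
```

carry_out(
  increments=[
    [255, [30, 0, 0], 0],
    [255, [40, 0, 0], 0],
    [255, [50, 0, 0], 0],
    [255, [50, 0, 0], 0],
  ],
)

```text
time: 11.05
tool_pos: [0.0245, 0.7287, 0.3983]
ee_rot: [-3.138, -0.055, 1.473]
wrist_force: [-0.2, -0.2, 0.3]
width: 0.0572
finger_force: 0.0
```

```bash
python3 -c "
from h import *
o=go((0,.75,.45),84.4);print(np.degrees(o['joint_positions']))"
```

```text
t 11.05 tcp [0.0245 0.7287 0.3983] rot [-179.7731   -3.1384   84.4124] shift mm [ 21.7 -26.7 -50.5]
twist 0.01240644347660691
[ 83.4804  34.8153  15.8935   0.3442 126.1564  89.2725]
```

The saturation tilts the tool the right way, with the tips moving outward. I'll continue.

carry_out(
  increments=[
    [255, [50, 0, 0], 0],
    [255, [50, 0, 0], 0],
    [255, [50, 0, 0], 0],
    [255, [50, 0, 0], 0],
  ],
)

```text
time: 11.45
tool_pos: [0.0398, 0.8204, 0.3354]
ee_rot: [-3.132, -0.165, 1.472]
wrist_force: [-1.2, 0.8, -0.6]
width: 0.0254
finger_force: 0.0
```

```bash
python3 -c "
from h import *
o=go((0,.75,.45),84.4);print(np.degrees(o['joint_positions']))"
```

```text
t 11.45 tcp [0.0398 0.8204 0.3354] rot [-179.4295   -9.4552   84.3605] shift mm [ -54.1  -34.  -124.9]
twist -0.03945640193677491
[ 82.9106  40.0862  15.8681   0.8893 114.6051  88.9399]
```

carry_out(
  increments=[
    [255, [40, -3, -25], 0],
    [255, [40, -3, -25], 0],
    [255, [40, -3, -25], 0],
    [255, [40, -3, -25], 0],
  ],
)

```text
time: 11.85
tool_pos: [0.0363, 0.8396, 0.3843]
ee_rot: [-3.124, -0.298, 1.47]
wrist_force: [0.1, -0.3, 0.0]
width: 0.0005
finger_force: 0.0
```

```bash
python3 -c "
from h import *
o=go((0,.75,.45),84.4);print(np.degrees(o['joint_positions']))"
```

```text
t 11.85 tcp [0.0363 0.8396 0.3843] rot [-178.9975  -17.0818   84.2046] shift mm [-69.5 -28.6 -89.6]
twist -0.19541638770095915
[ 83.0881  37.2928  15.6846   1.4153 109.9569  89.4156]
```

17° of tilt so far. Continuing.

carry_out(
  increments=[
    [255, [40, -3, -25], 0],
    [255, [40, -3, -25], 0],
    [255, [40, -3, -25], 0],
    [255, [40, -3, -25], 0],
    [255, [40, -3, -25], 0],
    [255, [40, -3, -25], 0],
  ],
)

```text
time: 12.45
tool_pos: [0.033, 0.8511, 0.4693]
ee_rot: [-3.111, -0.484, 1.464]
wrist_force: [0.5, -0.8, -0.3]
width: 0.0004
finger_force: 0.0
```

```bash
python3 -c "
from h import *
o=go((0,.75,.45),84.4);print(np.degrees(o['joint_positions']))"
```

```text
t 12.45 tcp [0.033  0.8511 0.4693] rot [-178.2425  -27.7384   83.8872] shift mm [-101.1  -23.   -30.7]
twist -0.5128208513430081
[ 83.0538  32.4574  15.734    2.2117 104.0853  89.8004]
```

carry_out(
  increments=[
    [255, [40, -2, -25], 0],
    [255, [40, -2, -25], 0],
    [255, [40, -2, -25], 0],
    [255, [40, -2, -25], 0],
    [255, [40, -2, -25], 0],
    [255, [40, -2, -25], 0],
    [255, [40, -2, -25], 0],
  ],
)

```text
time: 13.15
tool_pos: [0.0347, 0.83, 0.5951]
ee_rot: [-3.092, -0.702, 1.453]
wrist_force: [0.1, -0.5, -0.3]
width: 0.0004
finger_force: 0.0
```

```bash
python3 -c "
from h import *
o=go((0.45,-.45,.35),84.4);print(np.degrees(o['joint_positions']));R=Ro.from_euler('xyz',o['ee_rot']).as_matrix();print(R)"
```

```text
t 13.15 tcp [0.0347 0.83   0.5951] rot [-177.1657  -40.2239   83.2751] shift mm [-1091.7   531.8  -629.4]
twist -1.1248608213733178
[82.1375 25.1264 15.7423  3.6125 98.9385 89.6918]
[[ 0.0894  0.9956  0.0264]
 [ 0.7583 -0.0852  0.6463]
 [ 0.6458 -0.0378 -0.7626]]
```

```bash
cat >> h.py <<'E'
def way(P):
    o=robot.get_obs();R=Ro.from_euler("xyz",o["ee_rot"]).as_matrix();p=o["tool_pos"]
    print("t",round(o["time"],2),"tcp",p,"rot",np.degrees(o["ee_rot"]),"j",np.degrees(o["joint_positions"]),"z",R[:,2])
    for q in P:
        d=R.T@(np.array(q)-p)*1000;n=int(np.ceil(np.linalg.norm(d)/45));print(q,np.round(d,1),n,"x",np.round(d/n,1));p=np.array(q)
E
python3 -c "
from h import *
way([(.2,.62,.47),(.45,.3,.4),(.55,0,.36),(.53,-.25,.33),(.51,-.48,.2)])"
```

```text
t 13.15 tcp [0.0347 0.83   0.5951] rot [-177.1657  -40.2239   83.2751] j [82.1375 25.1264 15.7423  3.6125 98.9385 89.6918] z [ 0.0264  0.6463 -0.7626]
(0.2, 0.62, 0.47) [-225.2  187.2  -36. ] 7 x [-32.2  26.7  -5.1]
(0.45, 0.3, 0.4) [-265.5  278.8 -146.8] 10 x [-26.5  27.9 -14.7]
(0.55, 0, 0.36) [-244.4  126.6 -160.8] 8 x [-30.5  15.8 -20.1]
(0.53, -0.25, 0.33) [-210.7    2.5 -139.2] 6 x [-35.1   0.4 -23.2]
(0.51, -0.48, 0.2) [-260.1    4.6  -50. ] 6 x [-43.4   0.8  -8.3]
```

carry_out(
  increments=[
    [255, [-32, 27, -5], 0],
    [255, [-32, 27, -5], 0],
    [255, [-32, 27, -5], 0],
    [255, [-32, 27, -5], 0],
    [255, [-32, 27, -5], 0],
    [255, [-32, 27, -5], 0],
    [255, [-32, 27, -5], 0],
  ],
)

```text
time: 13.85
tool_pos: [0.2014, 0.6213, 0.4701]
ee_rot: [-3.094, -0.701, 1.455]
wrist_force: [0.5, 1.2, -0.1]
width: 0.0004
finger_force: 0.0
```

carry_out(
  increments=[
    [255, [-26, 28, -15], 0],
    [255, [-26, 28, -15], 0],
    [255, [-26, 28, -15], 0],
    [255, [-26, 28, -15], 0],
    [255, [-26, 28, -15], 0],
  ],
)

```text
time: 14.35
tool_pos: [0.3273, 0.4624, 0.439]
ee_rot: [-3.095, -0.701, 1.455]
wrist_force: [-0.2, -0.3, -0.8]
width: 0.0005
finger_force: 0.0
```

```bash
python3 -c "
from h import *
way([(.45,.3,.4),(.55,0,.36),(.53,-.25,.33),(.51,-.48,.2)])"
```

```text
t 14.35 tcp [0.3273 0.4624 0.439 ] rot [-177.35    -40.1658   83.3826] j [ 27.4838 -13.7946  78.0112  34.0502  92.3635  41.8293] z [ 0.0283  0.6453 -0.7634]
(0.45, 0.3, 0.4) [-137.6  137.5  -71.5] 5 x [-27.5  27.5 -14.3]
(0.55, 0, 0.36) [-244.7  126.6 -160.2] 8 x [-30.6  15.8 -20. ]
(0.53, -0.25, 0.33) [-210.9    2.5 -139. ] 6 x [-35.1   0.4 -23.2]
(0.51, -0.48, 0.2) [-260.2    4.3  -49.8] 6 x [-43.4   0.7  -8.3]
```

Orientation holds. Continuing.

carry_out(
  increments=[
    [255, [-27, 27, -14], 0],
    [255, [-27, 27, -14], 0],
    [255, [-27, 27, -14], 0],
    [255, [-27, 27, -14], 0],
    [255, [-27, 27, -14], 0],
  ],
)

```text
time: 14.85
tool_pos: [0.4481, 0.3031, 0.4003]
ee_rot: [-3.096, -0.7, 1.455]
wrist_force: [-0.2, -0.2, -0.1]
width: 0.0004
finger_force: 0.0
```

carry_out(
  increments=[
    [255, [-30, 16, -20], 0],
    [255, [-30, 16, -20], 0],
    [255, [-30, 16, -20], 0],
    [255, [-30, 16, -20], 0],
    [255, [-30, 16, -20], 0],
    [255, [-30, 16, -20], 0],
    [255, [-30, 16, -20], 0],
    [255, [-30, 16, -20], 0],
  ],
)

```text
time: 15.65
tool_pos: [0.5496, 0.0067, 0.3632]
ee_rot: [-3.095, -0.699, 1.455]
wrist_force: [0.5, 0.7, -0.4]
width: 0.0005
finger_force: 0.0
```

```bash
python3 -c "
from h import *
way([(.53,-.25,.33),(.51,-.48,.2)])"
```

```text
t 15.65 tcp [0.5496 0.0067 0.3632] rot [-177.3457  -40.0334   83.3404] j [-28.3221   9.5082  64.0752  41.5512 119.01    -5.8624] z [ 0.0285  0.6436 -0.7648]
(0.53, -0.25, 0.33) [-218.3    3.8 -140.4] 6 x [-36.4   0.6 -23.4]
(0.51, -0.48, 0.2) [-260.3    4.5  -49.2] 6 x [-43.4   0.8  -8.2]
```

carry_out(
  increments=[
    [255, [-36, 0, -23], 0],
    [255, [-36, 1, -23], 0],
    [255, [-36, 0, -23], 0],
    [255, [-36, 1, -23], 0],
    [255, [-36, 0, -23], 0],
    [255, [-36, 1, -23], 0],
  ],
)

```text
time: 16.25
tool_pos: [0.529, -0.2467, 0.3294]
ee_rot: [-3.095, -0.698, 1.454]
wrist_force: [0.1, -0.3, 0.2]
width: 0.0006
finger_force: 0.0
```

```bash
python3 -c "
from h import *
way([(.52,-.48,.22),(.519,-.48,.061)])"
```

```text
t 16.25 tcp [ 0.529  -0.2467  0.3294] rot [-177.3191  -39.9995   83.3323] j [-47.3437  26.0079  46.9329  37.3384 131.1837 -22.5623] z [ 0.0281  0.6432 -0.7652]
(0.52, -0.48, 0.22) [-248.6   15.1  -66.5] 6 x [-41.4   2.5 -11.1]
(0.519, -0.48, 0.061) [-102.3    4.7  121.6] 4 x [-25.6   1.2  30.4]
```

carry_out(
  increments=[
    [255, [-41, 2, -11], 0],
    [255, [-41, 3, -11], 0],
    [255, [-41, 2, -11], 0],
    [255, [-41, 3, -11], 0],
    [255, [-41, 2, -11], 0],
    [255, [-41, 3, -11], 0],
  ],
)

```text
time: 16.85
tool_pos: [0.5179, -0.4734, 0.2182]
ee_rot: [-3.097, -0.697, 1.453]
wrist_force: [18.4, -36.0, 32.2]
width: 0.0005
finger_force: 0.0
```

```bash
python3 -c "
from h import *
way([(.519,-.48,.061)])"
```

```text
t 16.85 tcp [ 0.5179 -0.4734  0.2182] rot [-177.4721  -39.9635   83.2752] j [-58.0735  54.0215  15.6742  34.4168 139.5989 -31.4841] z [ 0.0313  0.6424 -0.7657]
(0.519, -0.48, 0.061) [-105.9    7.   116.1] 4 x [-26.5   1.7  29. ]
```

carry_out(
  increments=[
    [255, [0, 0, 0], 0],
  ],
)

```text
time: 16.95
tool_pos: [0.5151, -0.4745, 0.2064]
ee_rot: [-3.076, -0.713, 1.434]
wrist_force: [0.5, -0.7, -2.5]
width: 0.0005
finger_force: 0.0
```

```bash
python3 -c "
from h import *
way([(.52,-.465,.14),(.52,-.455,.061)]);print(robot.get_obs()['wrist_force'])"
```

```text
t 16.95 tcp [ 0.5151 -0.4745  0.2064] rot [-176.2611  -40.8586   82.1897] j [-58.2929  54.693   16.2991  34.2581 139.5678 -31.4694] z [ 0.0241  0.6556 -0.7547]
(0.52, -0.465, 0.14) [-35.8   7.3  56.5] 2 x [-17.9   3.7  28.3]
(0.52, -0.455, 0.061) [-44.2   3.   66.2] 2 x [-22.1   1.5  33.1]
[ 0.4925 -0.6902 -2.4561]
```

carry_out(
  increments=[
    [255, [-9, 2, 14], 0],
    [255, [-14, 2, 22], 0],
    [255, [-14, 3, 22], 0],
    [255, [-15, 1, 22], 0],
    [255, [-15, 1, 22], 0],
    [255, [-13, 1, 20], 0],
    [255, [0, 0, 0], 0],
  ],
)

```text
time: 17.65
tool_pos: [0.5243, -0.4537, 0.0719]
ee_rot: [-3.092, -0.7, 1.453]
wrist_force: [-0.0, 0.4, -0.1]
width: 0.0003
finger_force: 0.0
```

```bash
python3 -c "
from h import *
way([(.522,-.44,.061),(.5243,-.4217,.061),(.5366,-.2963,.061)]);print(robot.get_obs()['wrist_force'])
cv2.imwrite('pics/s3.png',cv2.resize(robot.snapshot('side')[200:420,230:510],None,fx=2.5,fy=2.5))"
```

```text
t 17.65 tcp [ 0.5243 -0.4537  0.0719] rot [-177.1745  -40.1218   83.2329] j [-56.9543  51.9006  35.8784  26.7403 123.7221 -42.5045] z [ 0.0269  0.645  -0.7637]
(0.522, -0.44, 0.061) [ 3.2 -3.1 17.1] 1 x [ 3.2 -3.1 17.1]
(0.5243, -0.4217, 0.061) [14.1  0.7 11.9] 1 x [14.1  0.7 11.9]
(0.5366, -0.2963, 0.061) [96.3  1.4 81.2] 3 x [32.1  0.5 27.1]
[-0.0268  0.369  -0.1066]
```

View pics/s3.png

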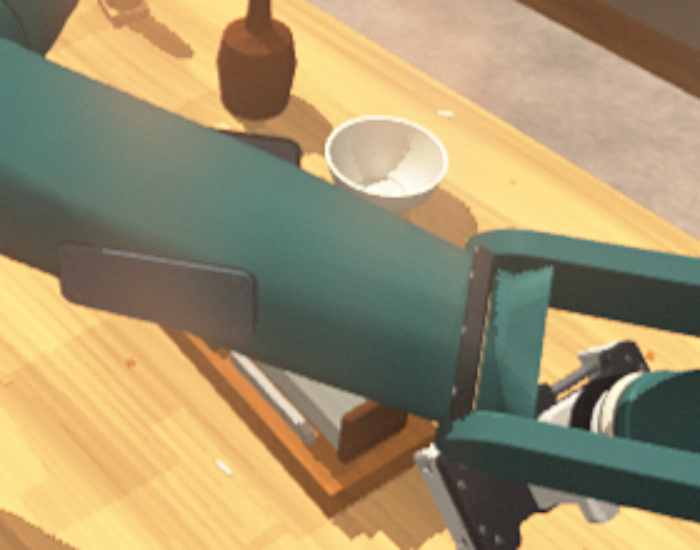

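The side view shows the push plate at (375,425) with the gripper behind it. The forearm only hides the tower in this view and passes clear of it. Now I'll approach and push, watching the force.

carry_out(
  increments=[
    [255, [3, -2, 13], 0],
    [255, [12, 0, 10], 0],
    [255, [12, 0, 10], 0],
    [255, [11, 0, 10], 0],
    [255, [0, 0, 0], 0],
  ],
)

```text
time: 18.2
tool_pos: [0.5285, -0.399, 0.0698]
ee_rot: [-3.103, -0.693, 1.46]
wrist_force: [-0.2, -2.3, 3.2]
width: 0.0004
finger_force: 2.1
```

```bash
python3 -c "
from h import *
way([(.5366,-.2963,.063)]);print(robot.get_obs()['wrist_force'])"
```

```text
t 18.2 tcp [ 0.5285 -0.399   0.0698] rot [-177.7701  -39.6866   83.6546] j [-54.6176  45.0798  47.3122  26.6261 118.0079 -42.8541] z [ 0.0319  0.6385 -0.769 ]
(0.5366, -0.2963, 0.063) [74.9 -0.5 71. ] 3 x [25.  -0.2 23.7]
[-0.1756 -2.3302  3.2213]
```

carry_out(
  increments=[
    [255, [0, 0, 0], 0],
    [255, [4, 0, 3], 0],
    [255, [0, 0, 0], 0],
  ],
)

```text
time: 18.5
tool_pos: [0.5288, -0.3956, 0.0694]
ee_rot: [-3.104, -0.694, 1.459]
wrist_force: [1.0, -3.0, 7.6]
width: 0.0007
finger_force: 3.5
```

```bash
python3 -c "
from h import *
way([(.5366,-.2963,.063)]);print(robot.get_obs()['wrist_force'])"
```

```text
t 18.5 tcp [ 0.5288 -0.3956  0.0694] rot [-177.8369  -39.7756   83.5821] j [-54.5228  44.7241  47.9808  26.7633 117.6649 -42.7892] z [ 0.034   0.6395 -0.768 ]
(0.5366, -0.2963, 0.063) [72.4 -0.7 68.7] 3 x [24.1 -0.2 22.9]
[ 1.0284 -3.0316  7.5677]
```

carry_out(
  increments=[
    [255, [4, 0, -5], 0],
    [255, [0, 0, 0], 0],
    [255, [0, 0, 0], 0],
  ],
)

```text
time: 18.8
tool_pos: [0.5278, -0.395, 0.0736]
ee_rot: [-3.098, -0.697, 1.456]
wrist_force: [-0.7, -3.7, 6.8]
width: 0.0002
finger_force: 3.4
```

```bash
python3 -c "
from h import *
way([(.5366,-.2963,.07)]);print(robot.get_obs()['wrist_force'],robot.get_obs()['wrist_torque'])
im=robot.snapshot('scene');cv2.imwrite('pics/s4.png',cv2.resize(im[180:310,100:270],None,fx=4,fy=4,interpolation=cv2.INTER_CUBIC))"
```

```text
t 18.8 tcp [ 0.5278 -0.395   0.0736] rot [-177.5264  -39.9141   83.3962] j [-54.5198  44.6301  47.7233  26.8222 118.2156 -42.4823] z [ 0.0308  0.6418 -0.7663]
(0.5366, -0.2963, 0.07) [73.7  0.3 66.3] 3 x [24.6  0.1 22.1]
[-0.707  -3.6573  6.7962] [-0.0525 -0.0213 -0.0651]
```

View pics/s4.png

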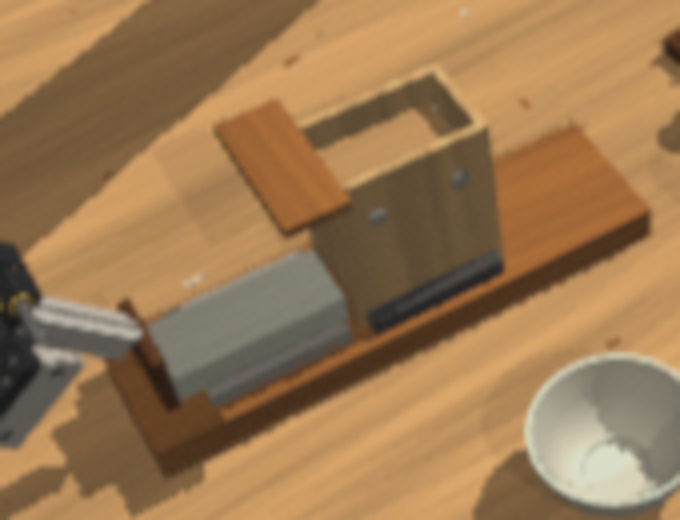

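```bash
python3 -c "
from h import *
o=robot.get_obs();R=Ro.from_euler('xyz',o['ee_rot']).as_matrix();c=robot.get_calibration('scene')
f=lambda p:(proj('scene',p,c)-[100,180])*4
for q in [(0,0,14),(8,0,14),(-8,0,14)]: w=o['tool_pos']+R@(np.array(q)/1000);print('tip',q,w,f(w))
a=np.radians(-5.6);D=lambda x,y,z:np.array([.545+x*np.cos(a)-y*np.sin(a),-.2107+x*np.sin(a)+y*np.cos(a),z])
for s in (0,.01,.02,.03):
  print(s,[f(D(x,-.197+s,z)).round(0) for x,z in((-.032,.084),(.032,.084),(.032,.032))])
print('deck',[f(D(x,y,.03)).round() for x,y in((-.055,-.21),(.055,-.21),(.055,.17),(-.055,.17))],'ledge',[f(D(x,-.096,.175)).round() for x in(-.055,.055)], 'tower',f(D(.036,.056,.165)))
"
```

```text
tip (0, 0, 14) [ 0.5282 -0.3858  0.0629] [161.0658 343.0199]
tip (8, 0, 14) [ 0.5289 -0.3797  0.068 ] [168.3875 334.0787]
tip (-8, 0, 14) [ 0.5275 -0.3919  0.0577] [153.7598 351.9419]
0 [array([104., 305.]), array([141., 371.]), array([159., 419.])]
0.01 [array([119., 298.]), array([156., 364.]), array([174., 412.])]
0.02 [array([134., 291.]), array([171., 356.]), array([188., 404.])]
0.03 [array([148., 285.]), array([186., 349.]), array([203., 397.])]
deck [array([ 92., 341.]), array([154., 455.]), array([650., 207.]), array([571., 119.])] ledge [array([209., 124.]), array([281., 230.])] tower [486.0523 123.93  ]
```

```bash
python3 -c "
from h import *
a=cv2.imread('pics/scene0.png');b=robot.snapshot('scene')
for (x0,x1,y0,y1) in [(134,152,262,284),(138,185,250,282),(140,150,270,284),(200,262,215,250)]:
  t=a[y0:y1,x0:x1];S=cv2.resize(b[y0-10:y1+10,x0-10:x1+18],None,fx=4,fy=4,interpolation=cv2.INTER_CUBIC)
  r=cv2.matchTemplate(S,cv2.resize(t,None,fx=4,fy=4,interpolation=cv2.INTER_CUBIC),cv2.TM_CCOEFF_NORMED)
  _,v,_,l=cv2.minMaxLoc(r);print((x0,y0),v,l[0]/4-10,l[1]/4-10)
print(robot.get_obs()['wrist_force'],robot.get_obs()['wrist_torque'])"
```

```text
(134, 262) 0.9912557005882263 2.0 -0.75
(138, 250) 0.9921668171882629 1.75 -0.75
(140, 270) 0.9945288300514221 1.75 -1.0
(200, 215) 0.7016835808753967 0.5 -0.25
[ 0.8464 -3.754   5.6799] [ 0.0402 -0.0085 -0.0831]
```

The scene crop shows the fingertips at (140,338), against the top edge of the push plate. By image matching, the slide has moved only about 5 mm, so the closed tips apparently end further back than I assumed. I'll back off and check the tip position numerically in the wrist image.

carry_out(
  increments=[
    [255, [-21, 0, -25], 0],
    [255, [-21, 0, -25], 0],
    [255, [0, 0, 0], 0],
  ],
)

```text
time: 19.2
tool_pos: [0.5209, -0.4611, 0.0809]
ee_rot: [-3.093, -0.698, 1.449]
wrist_force: [1.0, -0.3, -0.4]
width: 0.0001
finger_force: 0.0
```

```bash
python3 -c "
from h import *
im=robot.snapshot('wrist');h=cv2.cvtColor(im,cv2.COLOR_BGR2HSV)
for v in range(215,330,4): print(v,[tuple(int(k) for k in h[v,u]) for u in (272,284,296)])
way([]);print(robot.get_obs()['wrist_force'])"
```

```text
215 [(13, 145, 100), (12, 135, 96), (12, 138, 100)]
219 [(12, 143, 91), (13, 138, 87), (13, 139, 88)]
223 [(14, 131, 72), (12, 137, 69), (13, 133, 65)]
227 [(13, 126, 69), (12, 128, 72), (14, 129, 69)]
231 [(15, 104, 110), (16, 106, 103), (15, 109, 101)]
235 [(15, 106, 123), (15, 109, 122), (15, 109, 112)]
239 [(15, 105, 121), (16, 107, 119), (15, 106, 111)]
243 [(15, 112, 116), (15, 107, 117), (15, 105, 114)]
247 [(18, 23, 185), (13, 61, 67), (18, 21, 186)]
251 [(17, 22, 185), (17, 66, 62), (17, 19, 186)]
255 [(16, 23, 187), (16, 65, 67), (15, 22, 186)]
259 [(19, 23, 186), (12, 65, 67), (15, 19, 186)]
263 [(16, 21, 185), (14, 56, 68), (17, 19, 184)]
267 [(19, 22, 185), (13, 58, 70), (16, 21, 186)]
271 [(17, 22, 185), (16, 59, 73), (18, 21, 185)]
275 [(17, 22, 183), (14, 65, 74), (17, 19, 185)]
279 [(17, 22, 184), (14, 74, 90), (18, 21, 184)]
283 [(15, 25, 182), (14, 75, 92), (14, 21, 186)]
287 [(16, 24, 180), (16, 77, 100), (16, 21, 182)]
291 [(17, 23, 179), (16, 85, 123), (17, 22, 182)]
295 [(16, 24, 181), (16, 82, 122), (17, 23, 180)]
299 [(16, 42, 79), (15, 85, 120), (12, 33, 77)]
303 [(13, 41, 75), (14, 80, 121), (13, 32, 71)]
307 [(14, 45, 74), (15, 82, 118), (14, 40, 71)]
311 [(14, 40, 71), (14, 89, 114), (15, 38, 68)]
315 [(18, 38, 67), (16, 87, 112), (12, 38, 67)]
319 [(15, 32, 63), (15, 90, 111), (13, 35, 66)]
323 [(13, 29, 61), (14, 89, 109), (15, 33, 62)]
327 [(11, 35, 59), (15, 89, 109), (21, 29, 62)]
t 19.25 tcp [ 0.5215 -0.4593  0.0812] rot [-177.2384  -40.0842   83.1227] j [-57.3522  52.0151  34.604   26.9552 124.8141 -42.1686] z [ 0.0292  0.6443 -0.7642]
[-0.7322  0.4838 -0.4576]
```

```bash
python3 -c "
from h import *
print(robot.tcp_to_tips);way([(.5215,-.455,.052),(.5245,-.42,.052),(.5275,-.39,.052),(.5383,-.28,.052)])"
```

```text
0.014
t 19.25 tcp [ 0.5215 -0.4593  0.0812] rot [-177.2384  -40.0842   83.1227] j [-57.3522  52.0151  34.604   26.9552 124.8141 -42.1686] z [ 0.0292  0.6443 -0.7642]
(0.5215, -0.455, 0.052) [-15.6   0.7  25.1] 1 x [-15.6   0.7  25.1]
(0.5245, -0.42, 0.052) [26.9 -0.1 22.6] 1 x [26.9 -0.1 22.6]
(0.5275, -0.39, 0.052) [23.1  0.3 19.4] 1 x [23.1  0.3 19.4]
(0.5383, -0.28, 0.052) [84.5  1.  71.2] 3 x [28.2  0.3 23.7]
```

carry_out(
  increments=[
    [255, [-8, 0, 12], 0],
    [255, [-8, 1, 13], 0],
    [255, [9, 0, 7], 0],
    [255, [9, 0, 8], 0],
    [255, [9, 0, 8], 0],
    [255, [8, 0, 6], 0],
    [255, [0, 0, 0], 0],
  ],
)

```text
time: 19.95
tool_pos: [0.5267, -0.406, 0.0531]
ee_rot: [-3.093, -0.7, 1.455]
wrist_force: [0.8, 0.1, 0.5]
width: 0.0002
finger_force: 0.0
```

```bash
cat >> h.py <<'E'
def slide():
  a=cv2.imread('pics/scene0.png');b=robot.snapshot('scene');x0,x1,y0,y1=134,152,262,284
  t=a[y0:y1,x0:x1];S=cv2.resize(b[y0-40:y1+8,x0-10:x1+70],None,fx=4,fy=4,interpolation=cv2.INTER_CUBIC)
  r=cv2.matchTemplate(S,cv2.resize(t,None,fx=4,fy=4,interpolation=cv2.INTER_CUBIC),cv2.TM_CCOEFF_NORMED)
  _,v,_,l=cv2.minMaxLoc(r);print('slide px',round(v,3),l[0]/4-10,l[1]/4-40)
E
python3 -c "
from h import *
slide();way([(.5383,-.28,.052)]);print(robot.get_obs()['wrist_force'])"
```

```text
slide px 0.999 0.0 0.0
t 20.0 tcp [ 0.5266 -0.4067  0.0533] rot [-177.2324  -40.0838   83.3419] j [-55.0195  46.8676  46.4671  26.268  117.8672 -43.4785] z [ 0.0266  0.6444 -0.7642]
(0.5383, -0.28, 0.052) [96.5  1.  83. ] 3 x [32.2  0.3 27.7]
[-1.0283  0.0056  0.1049]
```

carry_out(
  increments=[
    [255, [4, 0, 14], 0],
    [255, [8, 0, 6], 0],
    [255, [8, 0, 7], 0],
    [255, [8, 0, 7], 0],
    [255, [0, 0, 0], 0],
  ],
)

```text
time: 20.5
tool_pos: [0.53, -0.3671, 0.0452]
ee_rot: [-3.096, -0.693, 1.453]
wrist_force: [0.1, -4.7, -0.1]
width: 0.0006
finger_force: 2.3
```

```bash
python3 -c "
from h import *
slide();way([(.5383,-.28,.05)]);print(robot.get_obs()['wrist_force'])"
```

```text
slide px 0.935 13.75 -7.75
t 20.55 tcp [ 0.53   -0.3671  0.0453] rot [-177.3957  -39.768    83.2344] j [-53.1743  42.9191  53.762   26.4329 113.67   -43.2337] z [ 0.0302  0.6399 -0.7678]
(0.5383, -0.28, 0.05) [70.3  0.4 52.4] 2 x [35.1  0.2 26.2]
[-0.1312 -4.8976 -0.4191]
```

Clean contact: Fy is −4.9 N and the slide is about 37 mm in. Pushing on.

carry_out(
  increments=[
    [255, [11, 0, 9], 0],
    [255, [11, 0, 9], 0],
    [255, [12, 0, 9], 0],
    [255, [11, 0, 9], 0],
    [255, [12, 0, 9], 0],
    [255, [8, 0, 6], 0],
    [255, [0, 0, 0], 0],
  ],
)

```text
time: 21.25
tool_pos: [0.5375, -0.2858, 0.0471]
ee_rot: [-3.096, -0.691, 1.452]
wrist_force: [0.2, -6.8, -2.9]
width: 0.0001
finger_force: 3.7
```

```bash
python3 -c "
from h import *
slide();way([(.5383,-.275,.05)]);print(robot.get_obs()['wrist_force'])"
```

```text
slide px 0.743 -10.0 -36.5
t 21.3 tcp [ 0.5375 -0.2861  0.0471] rot [-177.4091  -39.613    83.1801] j [-48.8862  35.8292  64.775   27.7508 108.1089 -41.0875] z [ 0.0308  0.6378 -0.7696]
(0.5383, -0.275, 0.05) [10.4 -0.3  4.8] 1 x [10.4 -0.3  4.8]
[ 0.2875 -7.1686 -3.3398]
```

carry_out(
  increments=[
    [255, [5, 0, 3], 0],
    [255, [4, 0, 3], 0],
    [255, [4, 0, 3], 0],
    [255, [0, 0, 0], 0],
    [255, [0, 0, 0], 0],
  ],
)

```text
time: 21.8
tool_pos: [0.5384, -0.2787, 0.0471]
ee_rot: [-3.099, -0.676, 1.446]
wrist_force: [-2.8, -25.1, -4.4]
width: 0.0003
finger_force: 12.3
```

The jump to 25 N at y = −0.279 is the end stop, so the slide is fully in. Retreating.

carry_out(
  increments=[
    [255, [-10, 0, -8], 0],
    [255, [-18, 0, -15], 0],
    [255, [-22, 0, -18], 0],
    [255, [-22, 0, -18], 0],
    [255, [-22, 0, -18], 0],
    [255, [-20, 0, -17], 0],
    [255, [-8, 0, -7], 0],
    [255, [0, 0, 0], 0],
  ],
)

```text
time: 22.6
tool_pos: [0.5241, -0.4268, 0.0477]
ee_rot: [-3.094, -0.699, 1.451]
wrist_force: [-0.3, 0.1, -0.5]
width: 0.0007
finger_force: 0.0
```

```bash
python3 -c "
from h import *
slide();way([(.5215,-.48,.13)]);print(robot.get_obs()['wrist_force'])
a=cv2.imread('pics/scene0.png');b=robot.snapshot('scene');cv2.imwrite('pics/s5.png',b)
for p in [(230,240),(240,235),(250,235),(220,245)]: print(p,plane('scene',p,.058)[:2],b[p[1],p[0]],a[p[1],p[0]])
hsv=cv2.cvtColor(b,cv2.COLOR_BGR2HSV)
for v in range(205,262,4): print(v,[tuple(int(k) for k in hsv[v,u]) for u in range(206,266,6)])
"
```

```text
slide px 0.999 0.0 0.0
t 22.65 tcp [ 0.5245 -0.4257  0.0481] rot [-177.2784  -40.0803   83.2224] j [-55.923   49.004   43.4912  26.0815 118.9303 -43.8404] z [ 0.0287  0.6442 -0.7643]
(0.5215, -0.48, 0.13) [ 11.2  -1.2 -97.7] 3 x [  3.7  -0.4 -32.6]
[-0.408  -0.1685 -0.4403]
(230, 240) [ 0.6024 -0.1515] [ 46  84 128] [ 43  79 122]
(240, 235) [ 0.6053 -0.1189] [ 49  87 133] [30 52 81]
(250, 235) [ 0.6234 -0.0972] [ 58 110 170] [ 55 106 165]
(220, 245) [ 0.5995 -0.1834] [70 74 77] [69 72 76]
205 [(17, 120, 100), (17, 111, 92), (16, 129, 208), (16, 129, 200), (15, 144, 172), (16, 130, 192), (16, 130, 198), (16, 128, 188), (16, 129, 197), (16, 131, 202)]
209 [(17, 112, 100), (17, 110, 88), (17, 119, 199), (16, 129, 195), (16, 130, 196), (16, 129, 197), (16, 130, 180), (16, 129, 197), (16, 129, 205), (16, 131, 197)]
213 [(16, 119, 107), (17, 119, 146), (17, 118, 145), (16, 128, 191), (15, 130, 194), (15, 138, 163), (16, 130, 187), (16, 133, 202), (16, 130, 192), (16, 128, 188)]
217 [(17, 122, 174), (16, 111, 106), (17, 115, 100), (16, 130, 184), (15, 133, 175), (16, 130, 190), (16, 129, 19
[... 1118 characters left out ...]
, 169, 77), (16, 143, 93), (16, 128, 193), (16, 131, 206)]
249 [(17, 108, 90), (15, 22, 69), (30, 17, 45), (13, 160, 132), (13, 154, 88), (14, 152, 77), (16, 132, 145), (16, 129, 195), (16, 132, 205), (16, 131, 210)]
253 [(18, 18, 71), (12, 30, 42), (14, 168, 158), (13, 158, 76), (14, 153, 80), (16, 129, 170), (16, 131, 196), (16, 131, 202), (16, 129, 213), (16, 131, 197)]
257 [(11, 114, 74), (13, 165, 127), (14, 159, 74), (14, 139, 86), (16, 132, 201), (16, 130, 196), (16, 131, 200), (16, 129, 215), (16, 129, 197), (16, 129, 190)]
261 [(14, 159, 85), (13, 158, 76), (16, 131, 115), (16, 131, 205), (16, 131, 195), (16, 129, 203), (16, 131, 214), (16, 131, 196), (15, 127, 186), (15, 128, 193)]
```

The scene check shows light wood (hue 16, saturation 129) over the outlet at (225–250, 205–230), so the block is out. The slide template matches its rest position exactly. Next I need to set the tool upright again, so I'll check free space on the −y side.

```bash
python3 -c "
from h import *
for p in [(5,240),(40,225),(35,205),(10,180),(20,130),(2,60),(100,130)]: print(p,[plane('scene',p,z)[:2] for z in (0,.1,.3)])
way([(.5215,-.47,.13),(.45,-.42,.3),(.3,-.42,.4),(.04,-.45,.45)])"
```

```text
(5, 240) [array([ 0.1363, -0.6332]), array([ 0.2556, -0.6248]), array([ 0.4942, -0.6079])]
(40, 225) [array([ 0.1402, -0.5342]), array([ 0.2591, -0.5363]), array([ 0.4969, -0.5405])]
(35, 205) [array([ 0.0417, -0.5165]), array([ 0.171 , -0.5205]), array([ 0.4297, -0.5284])]
(10, 180) [array([-0.1357, -0.5403]), array([ 0.0125, -0.5418]), array([ 0.3089, -0.5447])]
(20, 130) [array([-0.4211, -0.4208]), array([-0.2425, -0.4349]), array([ 0.1146, -0.4632])]
(2, 60) [array([-1.0937, -0.299 ]), array([-0.8437, -0.3261]), array([-0.3436, -0.3803])]
(100, 130) [array([-0.226 , -0.1821]), array([-0.0682, -0.2217]), array([ 0.2474, -0.3007])]
t 22.7 tcp [ 0.5248 -0.425   0.0485] rot [-177.2883  -40.0829   83.2801] j [-55.8688  48.9475  43.5451  26.0904 118.9289 -43.8379] z [ 0.0283  0.6443 -0.7643]
(0.5215, -0.47, 0.13) [ 18.   -2.3 -91.4] 3 x [  6.   -0.8 -30.5]
(0.45, -0.42, 0.3) [141.1 -81.7 -99.7] 5 x [ 28.2 -16.3 -19.9]
(0.3, -0.42, 0.4) [  51.  -153.   -80.7] 5 x [ 10.2 -30.6 -16.1]
(0.04, -0.45, 0.45) [ -13.9 -258.1  -64.9] 6 x [ -2.3 -43.  -10.8]
```

carry_out(
  increments=[
    [255, [6, -1, -30], 0],
    [255, [6, -1, -30], 0],
    [255, [6, -5, -30], 0],
    [255, [28, -16, -20], 0],
    [255, [28, -16, -20], 0],
    [255, [28, -16, -20], 0],
    [255, [28, -16, -20], 0],
    [255, [28, -16, -20], 0],
  ],
)

```text
time: 23.5
tool_pos: [0.4467, -0.418, 0.3009]
ee_rot: [-3.095, -0.699, 1.456]
wrist_force: [-0.4, 0.9, -0.3]
width: 0.0007
finger_force: 0.0
```

carry_out(
  increments=[
    [255, [10, -30, -16], 0],
    [255, [10, -30, -16], 0],
    [255, [10, -30, -16], 0],
    [255, [10, -30, -16], 0],
    [255, [10, -30, -16], 0],
    [255, [-2, -42, -8], 0],
    [255, [-2, -42, -8], 0],
    [255, [-2, -42, -8], 0],
  ],
)

```text
time: 24.3
tool_pos: [0.1736, -0.4215, 0.4025]
ee_rot: [-3.105, -0.685, 1.457]
wrist_force: [0.1, -0.5, 1.3]
width: 0.0005
finger_force: 0.0
```

carry_out(
  increments=[
    [255, [-2, -42, -8], 0],
    [255, [-2, -42, -8], 0],
    [255, [-2, -42, -8], 0],
    [255, [0, 0, 0], 0],
  ],
)

```text
time: 24.7
tool_pos: [0.046, -0.4233, 0.4019]
ee_rot: [-3.109, -0.668, 1.45]
wrist_force: [1.1, -0.4, -0.7]
width: 0.0003
finger_force: 0.0
```

```bash
python3 -c "
from h import *
way([(.03,-.8,.45)]);print(robot.get_obs()['wrist_force'])"
```

```text
t 24.7 tcp [ 0.046  -0.4233  0.4019] rot [-178.1264  -38.274    83.0732] j [-92.2983  19.1738  47.0569   2.1241 152.0548 -84.4907] z [ 0.0422  0.6185 -0.7846]
(0.03, -0.8, 0.45) [-265.3   20.7 -271.4] 9 x [-29.5   2.3 -30.2]
[ 1.0719 -0.3529 -0.7137]
```

carry_out(
  increments=[
    [255, [-15, 1, -35], 0],
    [255, [-15, 1, -35], 0],
    [255, [-15, 1, -35], 0],
    [255, [-15, 1, -35], 0],
  ],
)

```text
time: 25.1
tool_pos: [0.043, -0.5153, 0.3907]
ee_rot: [-3.124, -0.581, 1.461]
wrist_force: [-0.4, -0.3, -0.7]
width: 0.0007
finger_force: 0.0
```

```bash
python3 -c "
from h import *
way([(.03,-.8,.45)]);print(robot.get_obs()['wrist_force'])"
```

```text
t 25.1 tcp [ 0.043  -0.5153  0.3907] rot [-179.0147  -33.3171   83.7101] j [-92.3473  30.123   31.1188   2.5194 152.0468 -84.4797] z [ 0.0431  0.5478 -0.8355]
(0.03, -0.8, 0.45) [-205.    14.7 -206.1] 7 x [-29.3   2.1 -29.4]
[-0.3825 -0.3213 -0.7435]
```

Tilt is decreasing. Continuing.

carry_out(
  increments=[
    [255, [-20, 1, -38], 0],
    [255, [-20, 1, -38], 0],
    [255, [-20, 1, -38], 0],
    [255, [-20, 1, -38], 0],
    [255, [-20, 1, -38], 0],
    [255, [-20, 1, -38], 0],
  ],
)

```text
time: 25.7
tool_pos: [0.0251, -0.5866, 0.3884]
ee_rot: [3.137, -0.464, 1.461]
wrist_force: [0.5, -0.3, 0.1]
width: 0.0005
finger_force: 0.0
```

```bash
python3 -c "
from h import *
way([(.03,-.8,.45)]);print(robot.get_obs()['wrist_force'])"
```

```text
t 25.7 tcp [ 0.0251 -0.5866  0.3884] rot [179.7416 -26.5916  83.7262] j [-93.9026  38.617   15.8289   2.8193 152.0878 -85.3875] z [ 0.0534  0.4444 -0.8942]
(0.03, -0.8, 0.45) [-161.6   28.9 -149.7] 5 x [-32.3   5.8 -29.9]
[ 0.467  -0.2535  0.0638]
```

carry_out(
  increments=[
    [255, [10, 2, -42], 0],
    [255, [10, 2, -42], 0],
    [255, [10, 2, -42], 0],
    [255, [10, 2, -42], 0],
    [255, [10, 2, -42], 0],
  ],
)

```text
time: 26.2
tool_pos: [0.03, -0.5472, 0.4708]
ee_rot: [3.118, -0.318, 1.457]
wrist_force: [-0.7, -0.3, -0.4]
width: 0.0001
finger_force: 0.0
```

```bash
python3 -c "
from h import *
way([(.03,-.8,.45)]);print(robot.get_obs()['wrist_force'])"
```

```text
t 26.2 tcp [ 0.03   -0.5472  0.4708] rot [178.6679 -18.2414  83.5064] j [-94.1592  30.3456  15.6888   4.4051 152.0712 -83.8879] z [ 0.0585  0.3083 -0.9495]
(0.03, -0.8, 0.45) [-245.    29.9  -58.1] 6 x [-40.8   5.   -9.7]
[-0.6836 -0.272  -0.3831]
```

carry_out(
  increments=[
    [255, [5, -20, -40], 0],
    [255, [5, -20, -40], 0],
    [255, [5, -20, -40], 0],
    [255, [5, -20, -40], 0],
    [255, [5, -10, -42], 0],
  ],
)

```text
time: 26.7
tool_pos: [-0.0628, -0.5016, 0.5327]
ee_rot: [3.118, -0.196, 1.452]
wrist_force: [-0.8, 1.1, 0.0]
width: 0.0002
finger_force: 0.0
```

```bash
python3 -c "
from h import *
way([(.03,-.8,.45)]);print(robot.get_obs()['wrist_force'])"
```

```text
t 26.7 tcp [-0.0628 -0.5016  0.5327] rot [178.6649 -11.2197  83.2121] j [-103.5672   23.512    15.7218    0.0215  152.064   -96.6301] z [ 0.0461  0.1904 -0.9806]
(0.03, -0.8, 0.45) [-296.   126.7   28.6] 8 x [-37.   15.8   3.6]
[-0.8009  1.0924  0.0401]
```

carry_out(
  increments=[
    [255, [6, 0, -42], 0],
    [255, [6, 0, -42], 0],
    [255, [6, 0, -42], 0],
    [255, [6, 0, -42], 0],
    [255, [6, 0, -42], 0],
  ],
)

```text
time: 27.2
tool_pos: [-0.0581, -0.4496, 0.5937]
ee_rot: [3.129, -0.068, 1.453]
wrist_force: [0.4, -0.1, -0.2]
width: 0.0004
finger_force: 0.0
```

```bash
python3 -c "
from h import *
way([(.03,-.8,.45)]);print(robot.get_obs()['wrist_force'])"
```

```text
t 27.2 tcp [-0.0581 -0.4496  0.5937] rot [179.2618  -3.9185  83.2313] j [-104.6844   16.1795   15.7359    0.4098  152.0667  -97.5351] z [ 0.0208  0.0663 -0.9976]
(0.03, -0.8, 0.45) [-346.6  127.2  121.9] 9 x [-38.5  14.1  13.5]
[ 0.4167 -0.0818 -0.2289]
```

carry_out(
  increments=[
    [0, [6, 0, -42], 0],
    [0, [6, 0, -42], 0],
    [0, [3, 0, -18], 0],
    [0, [0, 0, 0], 0],
  ],
)

```text
time: 27.6
tool_pos: [-0.0557, -0.421, 0.6215]
ee_rot: [3.135, -0.005, 1.451]
wrist_force: [0.0, -0.5, -0.1]
width: 0.0291
finger_force: 0.0
```

```bash
python3 -c "
from h import *
way([(.2,-.45,.48),(.42,-.33,.45),(.55,-.06,.35)]);print(robot.get_obs()['wrist_force'])"
```

```text
t 27.6 tcp [-0.0557 -0.421   0.6215] rot [179.6384  -0.2735  83.1265] j [-105.4736   12.5371   15.706     0.6762  152.0796  -98.0027] z [ 0.0068  0.004  -1.    ]
(0.2, -0.45, 0.48) [  1.2 256.5 143.1] 7 x [ 0.2 36.6 20.4]
(0.42, -0.33, 0.45) [145.3 203.9  32. ] 6 x [24.2 34.   5.3]
(0.55, -0.06, 0.35) [283.1  96.1 102. ] 8 x [35.4 12.  12.7]
[ 0.0345 -0.5467 -0.1062]
```

Upright again, within 0.5°. Now back over the block.

carry_out(
  increments=[
    [0, [0, 36, 20], 0],
    [0, [0, 36, 20], 0],
    [0, [0, 36, 20], 0],
    [0, [0, 36, 20], 0],
    [0, [0, 36, 20], 0],
    [0, [0, 36, 20], 0],
    [0, [0, 36, 20], 0],
    [0, [24, 34, 5], 0],
  ],
)

```text
time: 28.4
tool_pos: [0.2336, -0.4339, 0.4706]
ee_rot: [3.14, -0.017, 1.45]
wrist_force: [0.7, -0.8, 0.8]
width: 0.0919
finger_force: 0.0
```

carry_out(
  increments=[
    [0, [24, 34, 5], 0],
    [0, [24, 34, 5], 0],
    [0, [24, 34, 5], 0],
    [0, [24, 34, 5], 0],
    [0, [24, 34, 5], 0],
    [0, [35, 12, 12], 0],
    [0, [35, 12, 12], 0],
    [0, [35, 12, 12], 0],
  ],
)

```text
time: 29.2
tool_pos: [0.4649, -0.2317, 0.417]
ee_rot: [3.138, -0.01, 1.451]
wrist_force: [0.9, 0.0, 0.2]
width: 0.0939
finger_force: 0.0
```

carry_out(
  increments=[
    [0, [35, 12, 12], 0],
    [0, [35, 12, 12], 0],
    [0, [35, 12, 12], 0],
    [0, [35, 12, 12], 0],
    [0, [35, 12, 12], 0],
    [0, [0, 0, 0], 0],
    [0, [0, 0, 0], 0],
  ],
)

```text
time: 29.9
tool_pos: [0.5449, -0.0653, 0.3594]
ee_rot: [3.138, -0.008, 1.452]
wrist_force: [-0.7, -0.5, 0.0]
width: 0.094
finger_force: 0.0
```

```bash
python3 -c "
from h import *
way([(.5554,-.1042,.2)])
c=robot.get_calibration('wrist');im=robot.snapshot('wrist');cv2.imwrite('pics/w5.png',im)
print('pred block',[proj('wrist',(.5554+x*.9952+y*.0976,-.1042-x*.0976+y*.9952,.058),c).round() for x,y in((-.028,.045),(.028,.045),(.028,-.045),(-.028,-.045))])
h=cv2.cvtColor(im,cv2.COLOR_BGR2HSV)
a=np.radians(-5.6);D=lambda x,y,z:np.array([.545+x*np.cos(a)-y*np.sin(a),-.2107+x*np.sin(a)+y*np.cos(a),z])
poly=np.array([proj('wrist',D(x,y,.03),c) for x,y in((-.053,.168),(.053,.168),(.053,.066),(-.053,.066))],np.int32)
m=np.zeros(h.shape[:2],np.uint8);cv2.fillPoly(m,[poly],255);m[(h[...,1]>145)|(h[...,2]<95)]=0
m=cv2.morphologyEx(m,cv2.MORPH_OPEN,np.ones((3,3)))
ct=max(cv2.findContours(m,0,1)[0],key=cv2.contourArea);r=cv2.minAreaRect(ct);print(poly.tolist(),cv2.contourArea(ct),r)
Q=np.array([plane('wrist',p,.058,c)[:2] for p in cv2.boxPoints(r)]);print(Q,Q.mean(0),[np.linalg.norm(Q[i]-Q[i-1]) for i in(0,1)])
for u in (270,285,300): print(u,[tuple(int(k) for k in h[v,u]) for v in range(150,260,6)])
"
```

```text
t 29.9 tcp [ 0.5449 -0.0653  0.3594] rot [179.8153  -0.4672  83.2192] j [-13.0773   6.3658  58.3301   0.5354 115.1708  -6.0675] z [ 0.0042  0.0077 -1.    ]
(0.5554, -0.1042, 0.2) [-38.7  14.5 159.1] 4 x [-9.7  3.6 39.8]
pred block [array([275., 172.]), array([310., 171.]), array([309., 224.]), array([276., 225.])]
[[260, 160], [323, 159], [322, 217], [262, 218]] 1712.0 ((292.0, 193.0), (50.0, 36.0), 90.0)
[[ 0.5315 -0.0502]
 [ 0.5889 -0.057 ]
 [ 0.581  -0.1406]
 [ 0.5209 -0.1334]] [ 0.5556 -0.0953] [np.float64(0.08393205943825097), np.float64(0.05783772918401936)]
270 [(15, 115, 171), (16, 113, 165), (13, 145, 153), (13, 148, 152), (13, 144, 147), (12, 146, 145), (13, 146, 145), (13, 145, 148), (13, 147, 146), (13, 147, 144), (13, 147, 146), (13, 143, 146), (13, 146, 154), (17, 60, 68), (14, 67, 91), (15, 96, 117), (16, 97, 131), (16, 103, 134), (19, 93, 202)]
285 [(15, 113, 167), (15, 115, 164), (13, 147, 163), (13, 145, 155), (15, 112, 185), (15, 113, 185), (16, 111, 186), (16, 112, 182), (16, 113, 185), (16, 112, 184), (15, 111, 183), (16, 113, 179), (16, 113, 182), (14, 139, 92), (17, 105, 129), (17, 102, 130), (17, 103, 126), (17, 105, 131), (16, 110, 109)]
300 [(15, 111, 179), (14, 120, 145), (13, 148, 155), (13, 142, 151), (16, 114, 186), (15, 114, 188), (16, 113, 187), (15, 113, 187), (15, 113, 187), (15, 111, 188), (16, 114, 184), (15, 114, 186), (15, 113, 181), (14, 141, 87), (17, 104, 125), (16, 102, 125), (16, 105, 126), (16, 103, 134), (16, 113, 108)]
```

carry_out(
  increments=[
    [0, [-26, 14, 0], 0],
    [0, [0, 0, 40], 0],
    [0, [0, 0, 45], 0],
    [0, [0, 0, 45], 0],
    [0, [0, 0, 45], 0],
    [0, [0, 0, 40], 0],
    [0, [0, 0, 0], 0],
  ],
)

```text
time: 30.65
tool_pos: [0.5523, -0.0921, 0.1391]
ee_rot: [-3.134, -0.01, 1.448]
wrist_force: [-0.4, 0.5, -0.7]
width: 0.0947
finger_force: 0.0
```

```bash
python3 -c "
from h import *
way([(.5566,-.093,.15),(.5566,-.093,.048)])"
```

```text
t 30.65 tcp [ 0.5523 -0.0921  0.1391] rot [-179.5925   -0.5713   82.9826] j [-15.5944   7.5816  81.9505   0.5041  90.956   -8.5728] z [-0.0058  0.0108 -0.9999]
(0.5566, -0.093, 0.15) [ -0.3   4.3 -11. ] 1 x [ -0.3   4.3 -11. ]
(0.5566, -0.093, 0.048) [ -1.    0.7 102. ] 3 x [-0.3  0.2 34. ]
```

carry_out(
  increments=[
    [0, [0, 0, 0], 0],
    [0, [0, 2, 30], 0],
    [0, [0, 0, 30], 0],
    [0, [0, 0, 20], 0],
    [0, [0, 0, 12], 0],
    [0, [0, 0, 0], 0],
    [0, [0, 0, 0], 0],
  ],
)

```text
time: 31.35
tool_pos: [0.5616, -0.0918, 0.0568]
ee_rot: [3.13, -0.008, 1.451]
wrist_force: [0.1, -0.3, 0.1]
width: 0.0941
finger_force: 0.0
```

carry_out(
  increments=[
    [0, [0, -4, 5], 0],
    [0, [0, 0, 4], 0],
    [0, [0, 0, 0], 0],
    [0, [0, 0, 0], 0],
  ],
)

```text
time: 31.75
tool_pos: [0.5559, -0.0905, 0.0452]
ee_rot: [3.135, -0.008, 1.451]
wrist_force: [-0.2, 0.3, 0.7]
width: 0.0937
finger_force: 0.0
```

carry_out(
  increments=[
    [160, [0, 0, 0], 0],
    [160, [0, 0, 0], 0],
    [160, [0, 0, 0], 0],
    [160, [0, 0, 0], 0],
    [160, [0, 0, 0], 0],
    [160, [0, 0, 0], 0],
    [160, [0, 0, 0], 0],
  ],
)

```text
time: 32.45
tool_pos: [0.5559, -0.0906, 0.0452]
ee_rot: [3.135, -0.008, 1.451]
wrist_force: [-0.3, 0.5, -0.8]
width: 0.0545
finger_force: 30.0
```

The grip stopped at 54.5 mm on a 56 mm block, which suggests it may be holding only the top edge. I'll reopen slightly and try lower, watching the force.

carry_out(
  increments=[
    [60, [0, 0, 0], 0],
    [60, [0, 0, 0], 0],
    [60, [0, 0, 0], 0],
    [60, [0, 0, 4], 0],
    [60, [0, 0, 4], 0],
    [60, [0, 0, 0], 0],
    [60, [0, 0, 0], 0],
  ],
)

```text
time: 33.15
tool_pos: [0.5558, -0.0904, 0.0367]
ee_rot: [3.135, -0.008, 1.451]
wrist_force: [-0.3, -0.5, 0.1]
width: 0.0715
finger_force: 0.0
```

carry_out(
  increments=[
    [60, [0, 0, 4], 0],
    [60, [0, 0, 4], 0],
    [60, [0, 0, 0], 0],
    [60, [0, 0, 0], 0],
  ],
)

```text
time: 33.55
tool_pos: [0.5559, -0.0904, 0.0289]
ee_rot: [3.135, -0.008, 1.451]
wrist_force: [-0.0, 0.3, -0.1]
width: 0.0718
finger_force: 0.0
```

carry_out(
  increments=[
    [160, [0, 0, 0], 0],
    [160, [0, 0, 0], 0],
    [160, [0, 0, 0], 0],
    [160, [0, 0, 0], 0],
    [160, [0, 0, 0], 0],
  ],
)

```text
time: 34.05
tool_pos: [0.5562, -0.0905, 0.0294]
ee_rot: [3.134, -0.008, 1.451]
wrist_force: [1.2, 0.1, 1.0]
width: 0.0561
finger_force: 29.9
```

carry_out(
  increments=[
    [160, [0, 0, -8], 0],
    [160, [0, 0, -15], 0],
    [160, [0, 0, 0], 0],
    [160, [0, 0, 0], 0],
  ],
)

```text
time: 34.45
tool_pos: [0.5566, -0.0908, 0.0534]
ee_rot: [3.132, -0.008, 1.451]
wrist_force: [0.5, -0.1, -1.0]
width: 0.0557
finger_force: 29.9
```

```bash
python3 -c "
from h import *
way([(.514,.378,.2)])
robot.get_obs();c=robot.get_calibration('wrist');im=robot.snapshot('wrist');cv2.imwrite('pics/w6.png',im)
h=cv2.cvtColor(im,cv2.COLOR_BGR2HSV)
for v in range(90,300,8): print(v,[tuple(int(k) for k in h[v,u]) for u in (230,250,270,285,300,320)])
"
```

```text
t 34.45 tcp [ 0.5566 -0.0908  0.0534] rot [179.4782  -0.4575  83.1371] j [-15.3695  10.3336  88.8208   0.5372  80.3976  -8.5921] z [ 0.01    0.0068 -0.9999]
(0.514, 0.378, 0.2) [ 461.5  -97.  -143.8] 11 x [ 42.   -8.8 -13.1]
90 [(15, 113, 172), (16, 114, 177), (15, 115, 167), (15, 113, 162), (15, 113, 162), (16, 112, 159)]
98 [(15, 114, 176), (16, 113, 179), (15, 115, 168), (15, 113, 162), (16, 112, 164), (15, 113, 162)]
106 [(16, 114, 177), (15, 112, 184), (15, 112, 153), (16, 114, 164), (15, 111, 168), (15, 112, 164)]
114 [(16, 114, 176), (16, 115, 182), (16, 111, 163), (15, 112, 164), (16, 112, 166), (15, 111, 166)]
122 [(15, 112, 176), (15, 111, 183), (16, 114, 163), (15, 111, 174), (15, 111, 168), (15, 112, 180)]
130 [(15, 113, 174), (16, 113, 179), (16, 115, 162), (15, 114, 175), (16, 113, 180), (15, 114, 179)]
138 [(16, 112, 175), (16, 115, 178), (16, 110, 164), (15, 114, 175), (16, 116, 181), (15, 111, 179)]
146 [(15, 115, 180), (16, 113, 173), (15, 111, 165), (15, 112, 177), (16, 113, 182), (15, 113, 179)]
154 [(16, 114, 179), (15, 113, 172), (15, 114, 168), (15, 111, 177), 
[... 1138 characters left out ...]
84)]
250 [(13, 35, 130), (16, 111, 167), (16, 111, 173), (16, 113, 185), (15, 115, 191), (15, 111, 183)]
258 [(13, 38, 120), (16, 114, 165), (15, 111, 173), (15, 114, 175), (16, 112, 176), (15, 112, 169)]
266 [(13, 93, 71), (15, 110, 162), (16, 111, 172), (16, 111, 173), (15, 111, 175), (15, 113, 169)]
274 [(16, 98, 68), (15, 110, 163), (15, 111, 174), (16, 115, 173), (15, 111, 174), (15, 115, 168)]
282 [(16, 101, 63), (15, 109, 164), (15, 112, 171), (16, 111, 172), (16, 113, 172), (15, 113, 169)]
290 [(12, 88, 58), (15, 110, 160), (15, 110, 170), (15, 111, 183), (16, 114, 184), (15, 111, 181)]
298 [(14, 89, 57), (15, 111, 161), (15, 111, 168), (16, 111, 181), (15, 111, 181), (15, 113, 178)]
```

carry_out(
  increments=[
    [160, [0, 0, -35], 0],
    [160, [0, 0, -45], 0],
    [160, [0, 0, -45], 0],
    [160, [0, 0, -45], 0],
    [160, [0, 0, -35], 0],
    [160, [15, 0, -10], 0],
    [160, [30, -4, 0], 0],
    [160, [40, -10, 0], 0],
  ],
)

```text
time: 35.3
tool_pos: [0.5504, -0.0055, 0.2656]
ee_rot: [3.137, -0.009, 1.448]
wrist_force: [0.2, -0.0, -1.1]
width: 0.0552
finger_force: 29.9
```

carry_out(
  increments=[
    [160, [40, -12, 0], 0],
    [160, [40, -12, 0], 0],
    [160, [40, -12, 0], 0],
    [160, [40, -12, 0], 0],
    [160, [35, -8, 0], 0],
    [160, [20, -6, 0], 0],
    [160, [0, 0, 0], 0],
    [160, [0, 0, 0], 0],
  ],
)

```text
time: 36.1
tool_pos: [0.5137, 0.2151, 0.2671]
ee_rot: [3.138, -0.007, 1.452]
wrist_force: [0.5, 0.8, -0.9]
width: 0.0557
finger_force: 29.9
```

```bash
python3 -c "
from h import *
from scipy.optimize import least_squares as ls
o=robot.get_obs();z=o['tool_pos'][2];c=robot.get_calibration('wrist');im=robot.snapshot('wrist');cv2.imwrite('pics/w7.png',im)
h=cv2.cvtColor(im,cv2.COLOR_BGR2HSV)
for y0,y1 in ((0,215),):
  m=((h[...,1]<70)&(h[...,2]<110)).astype(np.uint8)*255;m[y1:]=0
  m=cv2.morphologyEx(m,cv2.MORPH_OPEN,np.ones((3,3)))
  ct=max(cv2.findContours(m,0,1)[0],key=cv2.contourArea)[:,0];print(cv2.boundingRect(ct),cv2.contourArea(ct))
  ct=np.array([p for p in ct if 2<p[1]<y1-8]);P=np.array([plane('wrist',p,.045,c)[:2] for p in ct])
  f=ls(lambda q:np.linalg.norm(P-q[:2],axis=1)-q[2],[.51,.37,.08],loss='soft_l1',f_scale=.002);print('stand',f.x,f.cost)
# block front edge
col=h[205:225,285].astype(int);print([tuple(k) for k in col])
for v in (212,214,216): print('edge',v,plane('wrist',(285,v),z+.029,c))
way([(.514,.377,.27)]);print(o['width'])"
```

```text
(204, 0, 129, 128) 13446.5
stand [0.5136 0.372  0.0787] 2.7905295216197155e-05
[(np.int64(16), np.int64(114), np.int64(132)), (np.int64(15), np.int64(112), np.int64(134)), (np.int64(16), np.int64(110), np.int64(134)), (np.int64(15), np.int64(111), np.int64(136)), (np.int64(16), np.int64(109), np.int64(133)), (np.int64(16), np.int64(110), np.int64(132)), (np.int64(15), np.int64(108), np.int64(134)), (np.int64(15), np.int64(108), np.int64(137)), (np.int64(15), np.int64(111), np.int64(143)), (np.int64(15), np.int64(113), np.int64(181)), (np.int64(15), np.int64(111), np.int64(207)), (np.int64(16), np.int64(114), np.int64(205)), (np.int64(15), np.int64(112), np.int64(207)), (np.int64(15), np.int64(109), np.int64(205)), (np.int64(16), np.int64(110), np.int64(206)), (np.int64(16), np.int64(110), np.int64(206)), (np.int64(16), np.int64(112), np.int64(205)), (np.int64(15), np.int64(113), np.int64(206)), (np.int64(16), np.int64(111), np.int64(204)), (np.int64(16), np.int64(111), np.int64(206))]
edge 212 [0.5178 0.2486 0.2961]
edge 214 [0.5177 0.2475 0.2961]
edge 216 [0.5175 0.2463 0.2961]
t 36.15 tcp [0.5141 0.2144 0.2676] rot [179.7381  -0.3883  83.1385] j [ 16.6444   5.4343  69.8008   0.2597 104.3698  23.5721] z [ 0.0053  0.0062 -1.    ]
(0.514, 0.377, 0.27) [161.4 -19.5  -1.4] 4 x [40.4 -4.9 -0.4]
0.05570769851498229
```

The stand's fit gives its centre at (0.514, 0.372) with radius 79 mm, as expected. The block's centre lies 11.5 mm behind the TCP.

carry_out(
  increments=[
    [160, [20, -2, 0], 0],
    [160, [38, -5, 0], 0],
    [160, [40, -5, 0], 0],
    [160, [40, -4, 0], 0],
    [160, [30, -3, 0], 0],
    [160, [0, 0, 20], 0],
    [160, [0, 0, 40], 0],
    [160, [0, 0, 40], 0],
  ],
)

```text
time: 36.95
tool_pos: [0.5177, 0.3837, 0.1697]
ee_rot: [3.133, -0.009, 1.449]
wrist_force: [1.0, 0.4, -2.0]
width: 0.0557
finger_force: 29.9
```

carry_out(
  increments=[
    [160, [0, 0, 40], 0],
    [160, [0, 0, 35], 0],
    [160, [0, 0, 20], 0],
    [160, [0, 0, 8], 0],
    [160, [0, 0, 0], 0],
    [160, [0, 0, 0], 0],
  ],
)

```text
time: 37.55
tool_pos: [0.5186, 0.3852, 0.0689]
ee_rot: [3.133, -0.01, 1.45]
wrist_force: [0.7, 0.6, -0.3]
width: 0.0555
finger_force: 29.9
```

```bash
python3 -c "
from h import *
way([(.515,.3835,.045)]);print(robot.get_obs()['wrist_force'])"
```

```text
t 37.55 tcp [0.5186 0.3852 0.0689] rot [179.4948  -0.5634  83.0781] j [31.5047 19.5048 75.6134  0.128  84.1358 38.4168] z [ 0.0099  0.0087 -0.9999]
(0.515, 0.3835, 0.045) [-2.3 -3.6 23.9] 1 x [-2.3 -3.6 23.9]
[ 0.6973  0.6449 -0.3216]
```

carry_out(
  increments=[
    [160, [-2, -3, 8], 0],
    [160, [0, 0, 6], 0],
    [160, [0, 0, 5], 0],
    [160, [0, 0, 2], 0],
    [160, [0, 0, 0], 0],
    [160, [0, 0, 0], 0],
  ],
)

```text
time: 38.15
tool_pos: [0.5144, 0.3839, 0.0464]
ee_rot: [3.135, -0.008, 1.451]
wrist_force: [-0.2, 0.4, 0.1]
width: 0.0555
finger_force: 29.9
```

carry_out(
  increments=[
    [160, [0, 0, 2], 0],
    [160, [0, 0, 0], 0],
    [160, [0, 0, 0], 0],
  ],
)

```text
time: 38.45
tool_pos: [0.5144, 0.3839, 0.0444]
ee_rot: [3.135, -0.008, 1.451]
wrist_force: [-0.1, 0.2, -1.2]
width: 0.0557
finger_force: 29.9
```

carry_out(
  increments=[
    [160, [0, 0, 1], 0],
    [160, [0, 0, 0], 0],
    [160, [0, 0, 1], 0],
    [160, [0, 0, 0], 0],
    [160, [0, 0, 0], 0],
  ],
)

```text
time: 38.95
tool_pos: [0.5145, 0.3839, 0.0443]
ee_rot: [3.134, -0.009, 1.451]
wrist_force: [-2.7, -2.0, 7.2]
width: 0.0555
finger_force: 30.0
```

Contact on the stand (+7 N). Releasing and retreating upward.

carry_out(
  increments=[
    [130, [0, 0, 0], 0],
    [70, [0, 0, 0], 0],
    [0, [0, 0, 0], 0],
    [0, [0, 0, 0], 0],
    [0, [0, 0, 0], 0],
    [0, [0, 0, -5], 0],
  ],
)

```text
time: 39.55
tool_pos: [0.5137, 0.3834, 0.0462]
ee_rot: [3.137, -0.007, 1.451]
wrist_force: [-0.4, -0.5, -0.8]
width: 0.0918
finger_force: 0.0
```

carry_out(
  increments=[
    [0, [0, 0, -20], 0],
    [0, [0, 0, -40], 0],
    [0, [0, 0, -45], 0],
    [0, [0, 0, -45], 0],
    [0, [-20, 0, -45], 0],
    [0, [-40, 0, -10], 0],
    [0, [0, 0, 0], 0],
    [0, [0, 0, 0], 0],
  ],
)

```text
time: 40.35
tool_pos: [0.5057, 0.3225, 0.2525]
ee_rot: [3.134, -0.01, 1.45]
wrist_force: [-0.0, -0.5, -0.6]
width: 0.0942
finger_force: 0.0
```

```bash
python3 -c "
from h import *
slide()
o=robot.get_obs();c=robot.get_calibration('wrist');im=robot.snapshot('wrist');h=cv2.cvtColor(im,cv2.COLOR_BGR2HSV)
poly=np.array([proj('wrist',(.5136+.072*np.cos(t),.372+.072*np.sin(t),.045),c) for t in np.linspace(0,6.28,40)],np.int32)
m=np.zeros(h.shape[:2],np.uint8);cv2.fillPoly(m,[poly],255);m[(h[...,1]<80)|(h[...,2]<150)]=0
ct=max(cv2.findContours(m,0,1)[0],key=cv2.contourArea);r=cv2.minAreaRect(ct)
Q=np.array([plane('wrist',p,.073,c)[:2] for p in cv2.boxPoints(r)]);print(r,'ctr',Q.mean(0),[np.linalg.norm(Q[i]-Q[i-1]) for i in(0,1)])
print(o['tool_pos'],o['time'],o['wrist_force'])
print('figure head px',proj('wrist',(.548,.173,.179),c),proj('side',(.548,.173,.179)))
a=cv2.imread('pics/scene0.png');b=robot.snapshot('scene');d=cv2.absdiff(a,b).max(2)
print('bystander diffs tub,mallet,small',[(d[y0:y1,x0:x1]>40).mean().round(3) for x0,x1,y0,y1 in((230,278,268,310),(294,328,212,275),(352,376,192,234))])"
```

```text
slide px 0.999 0.0 0.0
((284.0, 150.0), (76.0, 46.0), 90.0) ctr [0.5122 0.3724] [np.float64(0.0887160930244552), np.float64(0.05281686921495045)]
[0.5054 0.3229 0.2512] 40.4 [-0.3986  0.0667  0.0582]
figure head px [342.4327 351.2945] [218.0497 184.6002]
bystander diffs tub,mallet,small [np.float64(0.0), np.float64(0.0), np.float64(0.0)]
```

The block measures 89 x 53 mm, within 2 mm of the stand's centre. The slide is out and the bystanders are unchanged. Handing in.

```bash
python3 -c "
from bench import robot
print(robot.close_job())"
```

```text
the job is handed in; nothing more can be done
None
```

I handed the job in at about 40 s. By my last checks the block lies within 2 mm of the stand's centre, the slide is back out, and the tub, small figure and mallet are unmoved. The figure stood upright mid-board when I last checked it after placing. The hand-in gave no verdict.

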